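# Press home the port plugs of manifold blocks

## Task

Each manifold block on the bench has two push-in port plugs, and most of them still stand proud of their collars: press every one of those home, flush with its collar, in the hand press. Stand the block in the nest with a proud plug towards the ram and its far side to the forked bracket, push the handle right down and let it come up, then turn the block so that its other plug faces the ram if that one stands proud too; plugs already home need nothing. Leave every block standing upright in the green tray and the press handle up, and knock no bottle, jar or beaker over.

Things in the scene. Friction and masses are not known exactly. Their poses are not given: they have to be found in the camera images.
- block1: white manifold block (elbow, ports on adjoining faces), may be absent: 0.34 kg, 64 x 64 x 60 mm, on top a central square neck 34 mm wide from 60 to 95 mm height, to grip. Origin: centre of the underside, z up. +x and +y faces have a collar 36 mm across, centred 30 mm up, rim 40 mm from the block's axis, holding a 24 mm steel plug
- block1_a (a joint): steel plug in the collar on the +x face of block1: m by which its end stands out beyond the collar's rim (0 flush, up to 0.015 proud; 0 or slightly negative is home). Stiff (30 N): only the press moves it
- block1_b (a joint): steel plug in the collar on the +y face of block1: m by which its end stands out beyond the collar's rim (0 flush, up to 0.015 proud; 0 or slightly negative is home). Stiff (30 N): only the press moves it
- block2: white manifold block (elbow, ports on adjoining faces), may be absent: 0.34 kg, 64 x 64 x 60 mm, on top a central square neck 34 mm wide from 60 to 95 mm height, to grip. Origin: centre of the underside, z up. +x and -y faces have a collar 36 mm across, centred 30 mm up, rim 40 mm from the block's axis, holding a 24 mm steel plug
- block2_a (a joint): steel plug in the collar on the +x face of block2: m by which its end stands out beyond the collar's rim (0 flush, up to 0.015 proud; 0 or slightly negative is home). Stiff (30 N): only the press moves it
- block2_b (a joint): steel plug in the collar on the -y face of block2: m by which its end stands out beyond the collar's rim (0 flush, up to 0.015 proud; 0 or slightly negative is home). Stiff (30 N): only the press moves it
- block3: white manifold block (straight-through, ports on opposite faces), may be absent: 0.34 kg, 64 x 64 x 60 mm, on top a central square neck 34 mm wide from 60 to 95 mm height, to grip. Origin: centre of the underside, z up. +x and -x faces have a collar 36 mm across, centred 30 mm up, rim 40 mm from the block's axis, holding a 24 mm steel plug
- block3_a (a joint): steel plug in the collar on the +x face of block3: m by which its end stands out beyond the collar's rim (0 flush, up to 0.015 proud; 0 or slightly negative is home). Stiff (30 N): only the press moves it
- block3_b (a joint): steel plug in the collar on the -x face of block3: m by which its end stands out beyond the collar's rim (0 flush, up to 0.015 proud; 0 or slightly negative is home). Stiff (30 N): only the press moves it
- block4: white manifold block (straight-through, ports on opposite faces), may be absent: 0.34 kg, 64 x 64 x 60 mm, on top a central square neck 34 mm wide from 60 to 95 mm height, to grip. Origin: centre of the underside, z up. +x and -x faces have a collar 36 mm across, centred 30 mm up, rim 40 mm from the block's axis, holding a 24 mm steel plug
- block4_a (a joint): steel plug in the collar on the +x face of block4: m by which its end stands out beyond the collar's rim (0 flush, up to 0.015 proud; 0 or slightly negative is home). Stiff (30 N): only the press moves it
- block4_b (a joint): steel plug in the collar on the -x face of block4: m by which its end stands out beyond the collar's rim (0 flush, up to 0.015 proud; 0 or slightly negative is home). Stiff (30 N): only the press moves it
- press_nest (a point): on the press bed, 10 mm above the bench: where the middle of a block's underside belongs. +x: the way the ram pushes. Bracket prongs (62 mm high) face it at x = +32 mm, 52 mm free between them for a far-side collar. Ram face: 40 mm disc, 30 mm above the bed, waits at x = -75 mm, ends at -39 mm, and pushes a block set up to 10 mm short against the prongs. Guide at x = -105 to -195 mm, 102 mm high
- press_lever (a joint): press handle, rad: 0 up (rest), 0.91 right down; each rad moves the ram 40 mm. Pressing a plug it comes to a firm stop at 0.8 to 0.91, with the plug flush. A spring lifts it when let go. Push at the knob: 2 to 5 N, about 8 N more while a plug goes in
- press_knob (a point): centre of the white ball knob, 32 mm across, on the press handle, 160 mm from its pivot; the pivot is at x = -165 mm in the nest's frame, 85 mm above the bench. At rest the handle slopes up 43 degrees, away from the nest; pushed down from above, the knob swings in an arc in the ram's upright plane, from 194 to about 60 mm above the bench
- tray: pale green open sample tray, fixed, 240 x 240 mm, 28 mm high, wall 4 mm, floor 4 mm thick, for the finished blocks. Origin: centre of its underside; x, y along its sides
- reagent_bottle: bystander: amber bottle, 64 mm across, 135 mm high; origin centre of its underside
- beaker: bystander: glass beaker, 64 mm across, 75 mm high; origin centre of its underside
- plug_jar: bystander: clear jar, 70 mm across, 85 mm high; origin centre of its underside
- wash_bottle: bystander: white wash bottle, 60 mm across, 140 mm high; origin centre of its underside
Things that resemble listed ones, but are neither listed nor needed, are in the scene too. What is shaped like the block1 but blue, purple or turquoise is not meant.

How it is judged (in metres and radians):
At the end, for the whole second after the job is handed in: Every block present stands upright (within 6 degrees) and at rest on the floor of the tray, both its plugs standing out less than 2 mm beyond their collars; the press handle is up (below 0.1 rad) (value of joint each of block1_a, block1_b, block2_a, block2_b, block3_a, block3_b, block4_a, block4_b below 0.002 m and x of block1 in the frame of tray between -0.095 and 0.095 m and y of block1 in the frame of tray between -0.095 and 0.095 m and z of each of block1, block2, block3, block4 in the frame of tray below 0.012 m and angle between each of block1, block2, block3, block4's own z axis and vertical below 0.1 rad and linear speed of each of block1, block2, block3, block4 below 0.02 m/s and x of block2 in the frame of tray between -0.095 and 0.095 m and y of block2 in the frame of tray between -0.095 and 0.095 m and x of block3 in the frame of tray between -0.095 and 0.095 m and y of block3 in the frame of tray between -0.095 and 0.095 m and x of block4 in the frame of tray between -0.095 and 0.095 m and y of block4 in the frame of tray between -0.095 and 0.095 m and value of joint press_lever below 0.1 rad); the robot touches nothing.
It fails at once if a bottle, jar or beaker is knocked over (angle between any of reagent_bottle, beaker, plug_jar, wash_bottle's own z axis and vertical above 0.7 rad).
Of block1, block2, block3, block4 only 2 to 3 are there at a start; the rules pass over those that are not, and their reading is None.
At some moment in a run one of block1, block2, block3, block4 may be knocked a few centimetres aside while the robot is not near it.
It also fails if it takes over 210 s, if anything falls off the work surface, if the arm or the gripper's body presses on something with over 40 N, if the wrist force passes 120 N, or if a joint passes its speed limit or range.

## Robot

A 6-joint arm with a two-finger parallel gripper is mounted at the origin on the work surface. World frame = base frame: x ahead of the robot, y to its left, z up, the work surface at z = 0. Lengths are in mm, angles in rad, forces in N, time in s.
With the tool pointing down it reaches from about 300 to 825 mm from the base axis. Payload 5.4 kg.
Tool frame: the origin (TCP) lies midway between the tips of the shut fingers; the grasp point (between the pads) lies env.grip_point_offset behind it (env.grip_point_offset is the distance from the TCP to the grasp point, in mm); z points along the fingers, y is the direction in which the jaws open and shut (so a half turn about z gives the same grasp; the last joint's range is limited). The gripper opens to 92 mm and grips with 3 to 60 N. Pads are 20 mm wide; open, the fingers measure 128 mm over their backs; the gripper's body (75 mm by 189 mm) begins 69 mm behind the grasp point.
Start: joints at [-1.459, 0.158, 1.597, -0, 1.386, -0.21], TCP at [181.834, -545.475, 214.601] pointing down, gripper open.
Joint ranges: [-2.91, 2.91], [-0.94, 2.29], [0.18, 2.7], [-1.29, 4.43], [0.17, 2.64], [-3, 3]. Speed limits (rad/s): [2.57, 2.57, 3.14, 3.14, 3.14, 3.14].

## Interface

Orientations are given as [roll, pitch, yaw] about the fixed x, y, z axes, in that order (R = Rz(yaw) Ry(pitch) Rx(roll)).
In Python, from station import status, optics, env gives the robot as it stands.
- The arm moves only by the tool play_rows, never from a script. Its argument "moves" is a list that holds one entry, the list of rows, each a list of 7 numbers: the shift along the tool's x, y, z in mm, then the turn, a rotation vector about the tool's x, y, z in rad, then the finger opening in mm, from 0 to 91.9. In form: [[[tx, ty, tz, rx, ry, rz, claw], ...]]. A call has 1 to 20 rows; each row shifts and turns the pose as measured when the row begins, along the tool's axes as they then stand; what a row does not reach is not made up. A row lasts 1/12 s, in which the tool goes at most 41.7 mm and 7.16 degrees, less where a joint would pass 70% of its speed; a pose out of reach is approached as far as the arm can. A call with a gripper value outside its range is refused whole. The fingers move at their own pace and stop on an object; "grip_force" is the grip in N (left out, the last holds). Time passes only in rows, so rows that do not move let the fingers close. It gives the time, the measured TCP pose, the force and the opening at its end, in the units of the state.
- status.get_obs(): the state, without advancing time (a new reading comes with each control period).
- optics.snapshot(name): name is "scene" or "side" or "wrist"; returns the picture (420x560x3 uint8, blue, green, red); there is no depth.
- optics.calibration(name): a dict with "fx", "fy", "cx", "cy" (pixels), "dist_coeffs" ([k1, k2, p1, p2, k3] as OpenCV has them; the pictures are not rectified), "eye" and "rotation" of the camera in the world. Camera axes: x right, y up, looking along -z (the intrinsics and any distortion apply to the point x, -y, -z); pixel columns grow to the right and rows downward; lengths in mm; the calibration is good to about 2 mm. A picture is of the moment at which its call begins: read the wrist's pose just before it. calibration takes no time and is no camera call; for the wrist camera it gives the pose at the moment of the call.
- env.sign_off(): hands the job in, once; it reports no verdict.
The state is a dict: "clock": time; "qpos": joint angles; "qd": joint speeds; "joint_efforts": joint torques, N m; "ee_pos": TCP position; "orientation": TCP orientation; "force": force on the tool from outside, world axes, zero at the start; "wrist_torque": the same for the moment, N m; "grip_width": finger opening in mm.
Only numpy, scipy, OpenCV 4.12 (cv2) and the standard library are available. Lean on these libraries where they do the work, as an engineer would, in place of code of your own. Each camera call takes 0.05 s, during which the arm holds its last target. There are 200 camera calls.

## Working session

There is one attempt and no reset: what is moved stays moved. The work goes in short steps, Python scripts to look and compute and a tool call to move; the robot and the scene stay as the last step left them, time stands still between calls to the robot, and variables do not carry over. Pictures are saved under pics/ and viewed, about 12 in all and at most 16, crops included, and the job is handed in when it is done.

Besides the shell and the picture viewer there is one more tool, called after "Emit:" in YAML: its name, and indented under it one key for each argument. play_rows: Moves the arm, as the interface text tells. Its arguments: {"type":"object","properties":{"moves":{"type":"array","items":{"type":"array","items":{"type":"array","items":{"type":"number"}}}},"grip_force":{"type":"number"}},"required":["moves"]}

```bash
ls; mkdir -p pics
python3 - <<'E'
from station import status, optics, env
import cv2,numpy as np
print(status.get_obs(), env.grip_point_offset)
ims=[]
for n in ("scene","side","wrist"):
    im=optics.snapshot(n); cv2.imwrite(f"pics/{n}0.png",im)
    c=optics.calibration(n); print(n,{k:np.round(v,3).tolist() for k,v in c.items()})
E
```

```text
pics
{'clock': 0.0, 'qpos': array([-1.45906734e+00,  1.59045078e-01,  1.59823972e+00, -1.02214144e-05,
        1.38622179e+00, -2.10119233e-01]), 'qd': array([-0.00159526, -0.00081235,  0.00017019, -0.00123773, -0.00194125,
       -0.00120821]), 'joint_efforts': array([ 6.19029743e-04, -3.85566008e+01, -3.22108984e+01,  7.02733733e-02,
        3.78562021e-02, -1.44009309e-04]), 'ee_pos': array([ 181.77752165, -544.83542995,  213.61742611]), 'orientation': array([-3.13971872e+00, -3.89378224e-04,  3.21849745e-01]), 'force': array([-0.93790352,  0.37395809,  0.61968689]), 'wrist_torque': array([-0.06066725, -0.026501  , -0.0273464 ]), 'grip_width': 92.20092224695684} 18.700000000000003
scene {'fx': 429.47, 'fy': 429.47, 'cx': 281.606, 'cy': 213.74, 'dist_coeffs': [-0.111, 0.0, 0.0, 0.0, 0.0], 'eye': [1139.059, -275.344, 991.111], 'rotation': [0.702, 0.004, 1.119]}
side {'fx': 530.774, 'fy': 530.774, 'cx': 284.259, 'cy': 209.399, 'dist_coeffs': [-0.189, 0.0, 0.0, 0.0, 0.0], 'eye': [-364.418, -1032.459, 1030.718], 'rotation': [0.996, -0.019, -0.672]}
wrist {'fx': 365.048, 'fy': 365.048, 'cx': 284.097, 'cy': 205.945, 'dist_coeffs': [-0.047, 0.0, 0.0, 0.0, 0.0], 'eye': [253.329, -522.087, 383.45], 'rotation': [-0.268, 0.002, -1.249]}
```

View pics/scene0.png

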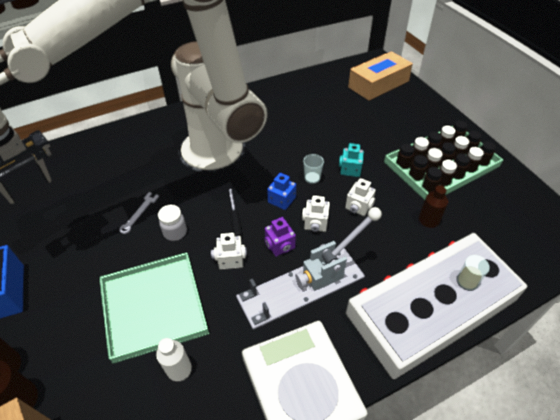

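View pics/side0.png

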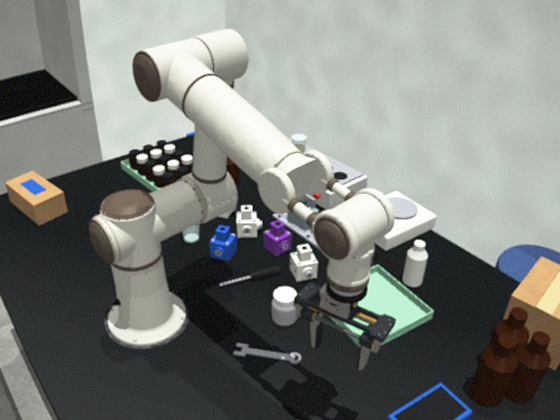

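The scene view shows three white blocks, at (230,250), (316,213) and (361,197). The press runs from its forked bracket at (250,305) to the knob at (375,214), and the tray is at (153,305). The blue (282,190), purple (280,236) and turquoise (352,158) blocks are decoys, because only white ones are meant.

```bash
cat > h.py <<'E'
from station import status, optics, env
import cv2,numpy as np
from scipy.spatial.transform import Rotation as Ro
def cal(n):
    c=optics.calibration(n); K=np.array([[c['fx'],0,c['cx']],[0,c['fy'],c['cy']],[0,0,1.]])
    return K,np.array(c['dist_coeffs'],float),np.array(c['eye'],float),Ro.from_euler('xyz',c['rotation']).as_matrix()
def ray(c,px):
    K,d,e,R=c; p=cv2.undistortPoints(np.array(px,float).reshape(-1,1,2),K,d)[:,0]
    return e,(R@np.c_[p[:,0],-p[:,1],-np.ones(len(p))].T).T
def plane(c,px,z):
    e,r=ray(c,px); return e+r*((z-e[2])/r[:,2])[:,None]
def proj(c,P):
    K,d,e,R=c; q=(np.array(P,float).reshape(-1,3)-e)@R*[1,-1,-1]
    return cv2.projectPoints(q,np.zeros(3),np.zeros(3),K,d)[0][:,0]
def tri(obs):
    A=np.zeros((3,3));b=np.zeros(3)
    for c,px in obs:
        e,r=ray(c,[px]); r=r[0]/np.linalg.norm(r[0]); M=np.eye(3)-np.outer(r,r); A+=M;b+=M@e
    return np.linalg.solve(A,b)
E
python3 - <<'E'
from h import *
s=cal("scene"); d=cal("side")
for nm,px,z in [("b1",(230,239),95),("b2",(317,202),95),("b3",(361,185),95),("knob",(375,214),194),("prong1",(248,290),72),("prong2",(264,314),72),("plateNW",(237,297),10),("plateSW",(254,325),10),("plateE",(362,275),10),("tray",(100,288),28),("tray",(183,255),28),("tray",(207,327),28),("tray",(112,356),28),("jar",(171,212),85),("wash",(166,345),135),("purple",(280,225),95),("amber",(438,190),135),("beaker",(313,160),75)]:
    print(nm,np.round(plane(s,[px],z)[0]))
im=cv2.imread("pics/scene0.png"); cv2.imwrite("pics/c1.png",cv2.resize(im[140:335,195:400],None,fx=3.8,fy=3.0*1.02,interpolation=cv2.INTER_CUBIC))
E
```

```text
b1 [ 474. -107.   95.]
b2 [460. 160.  95.]
b3 [459. 307.  95.]
knob [632. 220. 194.]
prong1 [ 622. -120.   72.]
prong2 [ 698. -112.   72.]
plateNW [ 594. -143.   10.]
plateSW [ 685. -135.   10.]
plateE [679. 183.  10.]
tray [ 425. -463.   28.]
tray [ 419. -231.   28.]
tray [ 649. -243.   28.]
tray [ 624. -474.   28.]
jar [ 306. -219.   85.]
wash [ 705. -340.  135.]
purple [489.  31.  95.]
amber [599. 465. 135.]
beaker [285. 244.  75.]
```

View pics/c1.png

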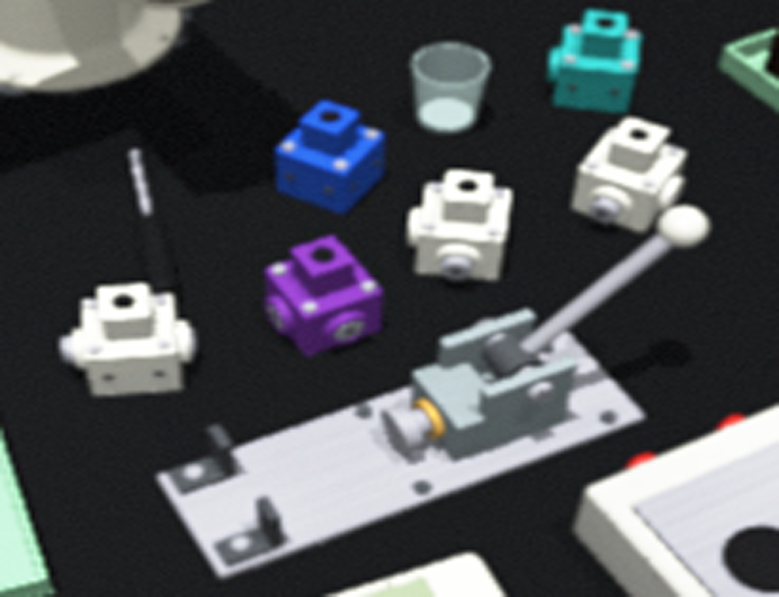

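Block A at (460,160) and block C at (459,307) are elbows. Block B at (474,-107) is straight-through, with both of its plugs apparently proud. Next I go above the area for a wrist view.

```bash
cat >> h.py <<'E'
def plan(T,yaw,claw,n=None,p0=None,yaw0=None):
    o=status.get_obs(); p=np.array(o['ee_pos'] if p0 is None else p0); y=o['orientation'][2] if yaw0 is None else yaw0
    D=np.array(T)-p; dy=yaw-y
    n=n or int(max(np.ceil(np.linalg.norm(D)/36),np.ceil(abs(dy)/.11),1)); rows=[]
    for i in range(n):
        a=y+dy*i/n; c,s=np.cos(a),np.sin(a)
        d=D/n; rows.append([round(float(v),1) for v in (c*d[0]+s*d[1], s*d[0]-c*d[1], -d[2])]+[0,0,round(float(-dy/n),4),claw])
    print(n,"rows",str(rows).replace(" ",""))
E
python3 -c "
from h import *
plan([500,60,330],0,91,20)"
```

```text
20 rows [[24.7,-23.7,-5.8,0,0,0.0161,91],[24.3,-24.1,-5.8,0,0,0.0161,91],[23.9,-24.4,-5.8,0,0,0.0161,91],[23.5,-24.8,-5.8,0,0,0.0161,91],[23.1,-25.2,-5.8,0,0,0.0161,91],[22.7,-25.6,-5.8,0,0,0.0161,91],[22.3,-25.9,-5.8,0,0,0.0161,91],[21.8,-26.3,-5.8,0,0,0.0161,91],[21.4,-26.6,-5.8,0,0,0.0161,91],[21.0,-27.0,-5.8,0,0,0.0161,91],[20.6,-27.3,-5.8,0,0,0.0161,91],[20.1,-27.6,-5.8,0,0,0.0161,91],[19.7,-28.0,-5.8,0,0,0.0161,91],[19.2,-28.3,-5.8,0,0,0.0161,91],[18.8,-28.6,-5.8,0,0,0.0161,91],[18.3,-28.9,-5.8,0,0,0.0161,91],[17.8,-29.2,-5.8,0,0,0.0161,91],[17.4,-29.4,-5.8,0,0,0.0161,91],[16.9,-29.7,-5.8,0,0,0.0161,91],[16.4,-30.0,-5.8,0,0,0.0161,91]]
```

Emit:
play_rows:
  moves:
    - [[25,-24,-6,0,0,0.016,91],[24,-24,-6,0,0,0.016,91],[24,-24,-6,0,0,0.016,91],[23,-25,-6,0,0,0.016,91],[23,-25,-6,0,0,0.016,91],[23,-26,-6,0,0,0.016,91],[22,-26,-6,0,0,0.016,91],[22,-26,-6,0,0,0.016,91],[21,-27,-6,0,0,0.016,91],[21,-27,-6,0,0,0.016,91],[21,-27,-6,0,0,0.016,91],[20,-28,-6,0,0,0.016,91],[20,-28,-6,0,0,0.016,91],[19,-28,-6,0,0,0.016,91],[19,-29,-6,0,0,0.016,91],[18,-29,-6,0,0,0.016,91],[18,-29,-6,0,0,0.016,91],[17,-29,-6,0,0,0.016,91],[17,-30,-6,0,0,0.016,91],[16,-30,-6,0,0,0.016,91]]

```text
clock: 1.82
ee_pos: [512.5, 84.5, 335.3]
orientation: [-3.132, 0.003, -0.026]
force: [0.5, -0.4, -0.4]
grip_width: 90.8
```

Emit:
play_rows:
  moves:
    - [[0,0,0,0,0,0,91],[0,0,0,0,0,0,91],[0,0,0,0,0,0,91]]

```text
clock: 2.07
ee_pos: [514.0, 90.5, 335.0]
orientation: [-3.13, 0.004, -0.018]
force: [-0.5, 0.1, 0.2]
grip_width: 91.4
```

Run:
```python
from h import *
import pickle
o=status.get_obs(); c=cal("wrist"); im=optics.snapshot("wrist"); cv2.imwrite("pics/w1.png",im); pickle.dump(c,open("w1.pkl","wb"))
print(o['clock'],o['ee_pos'],o['orientation'])
cv2.imwrite("pics/w1b.png",cv2.resize(im,None,fx=1.42,fy=1.42,interpolation=cv2.INTER_CUBIC))
```

```text
2.0667 [513.97885082  90.52584576 335.03054271] [-3.13026502  0.00351119 -0.01794053]
```

View pics/w1b.png

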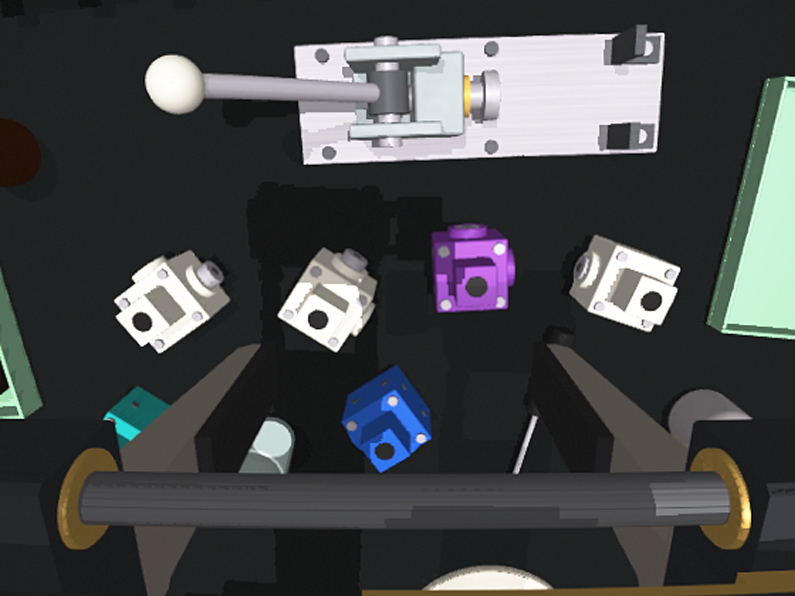

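Run:
```python
from h import *
im=cv2.imread("pics/w1.png")
def crop(x,y,w,h,f):
    a=cv2.resize(im[y:y+h,x:x+w],None,fx=f,fy=f,interpolation=cv2.INTER_CUBIC)
    for i in range(0,w,10): cv2.line(a,(int(i*f),0),(int(i*f),4 if i%50 else 10),(0,255,255),1)
    for i in range(0,h,10): cv2.line(a,(0,int(i*f)),(4 if i%50 else 10,int(i*f)),(0,255,255),1)
    return a
top=np.hstack([crop(75,165,95,90,4),crop(185,165,95,90,4)])
bot=np.hstack([crop(395,155,95,90,4)[:240*2],crop(300,0,190,180,2)])
cv2.imwrite("pics/m1.png",np.vstack([top[:, :760],bot[:,:760]])[:800]); print(top.shape,bot.shape)
```

```text
(360, 760, 3) (360, 760, 3)
```

View pics/m1.png

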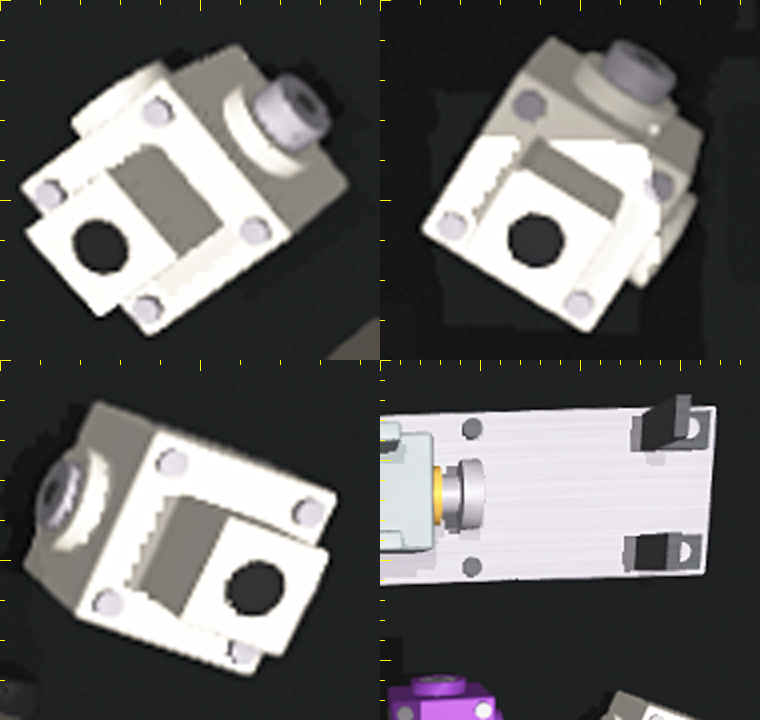

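Run:
```python
from h import *
import pickle
from scipy.optimize import least_squares
w=pickle.load(open("w1.pkl","rb")); s=cal("scene")
def conv(L,ox,oy,X0,Y0): return np.array([[ox+(a-X0)/4,oy+(b-Y0)/4] for a,b in L])
D={"C":(conv([(101,246),(20,185),(163,85),(290,238),(150,335)],75,165,0,0),(638,134)),
   "A":(conv([(536,240),(423,228),(517,88),(690,175),(590,332)],185,165,380,0),(467,185)),
   "B":(conv([(255,588),(157,428),(335,493),(255,675),(78,615)],395,155,0,360),(122,301))}
for k,(px,sc) in D.items():
    def f(p):
        a=p[2]+np.arange(4)*np.pi/2+np.pi/4; P=np.c_[p[0]+45.25*np.cos(a),p[1]+45.25*np.sin(a),np.full(4,60)]
        q=proj(w,np.vstack([[p[0],p[1],95],P])); d=np.linalg.norm(q[1:,None]-px[None,1:],axis=2)
        return np.r_[q[0]-px[0],d.min(0)]
    g=plane(w,px[:1],95)[0]; best=min((least_squares(f,[g[0],g[1],y]) for y in (0,.4,.8,1.2)),key=lambda r:r.cost)
    scp=(195+sc[0]/3.8,140+sc[1]/3.06)
    print(k,np.round(best.x,2),"cost",round(best.cost,1),np.round(f(best.x),1),"tri",np.round(tri([(w,px[0]),(s,scp)])),"scene95",np.round(plane(s,[scp],95)[0]))
c=lambda X,Y:(300+(X-380)/2,(Y-360)/2)
for n,p,z in [("bedR1",c(715,407),10),("bedR2",c(705,573),10),("bedL1",(296/1.42,45/1.42),10),("bedL2",(304/1.42,164/1.42),10),("ram",c(484,495),40),("pr lo base",c(625,552),10),("pr lo top",c(667,551),72),("pr up base",c(634,435),10),("pr up top",c(689,412),72),("pr up inner base",c(645,452),10),("knob",(175/1.42,84/1.42),194)]:
    print(n,np.round(plane(w,[p],z)[0],1))
print("knob tri",tri([(w,(175/1.42,84/1.42)),(s,(375,214))]))
```

```text
C [453.03 315.41   0.58] cost 2.8 [0.3 0.2 0.4 1.8 0.6 1.3] tri [450. 320.  86.] scene95 [457. 315.  95.]
A [452.66 165.35   0.99] cost 11.7 [0.  0.6 2.2 4.  0.9 1. ] tri [452. 167.  90.] scene95 [456. 165.  95.]
B [ 4.6593e+02 -1.1160e+02 -3.3000e-01] cost 1.7 [ 0.1 -0.4  0.4  1.3  0.2  1.1] tri [ 465. -112.   92.] scene95 [ 469. -113.   95.]
bedR1 [ 686.3 -139.1   10. ]
bedR2 [ 584.7 -142.4   10. ]
bedL1 [681.  186.2  10. ]
bedL2 [577.7 185.6  10. ]
ram [631.9  10.   40. ]
pr lo base [598.4 -88.1  10. ]
pr lo top [597.7 -90.4  72. ]
pr up base [669.8 -88.9  10. ]
pr up top [671.6 -96.5  72. ]
pr up inner base [659.7 -96.6  10. ]
knob [628.7 220.1 194. ]
knob tri [629.34851569 222.32657355 189.71220192]
```

B measures (466,-112) with yaw -0.33, A (453,165) with yaw 0.99 and C (453,315) with yaw 0.58. The nest is at about (634,-62), with the ram pushing along -y. All heights agree within 2–9 mm. I start with B.

```bash
cat >> h.py <<'E'
def plan(T,yaw,claw,n=None,p0=None,yaw0=None,tail=2):
    o=status.get_obs(); p=np.array(o['ee_pos'] if p0 is None else p0); y=o['orientation'][2] if yaw0 is None else yaw0
    D=np.array(T)-p; dy=yaw-y
    n=n or int(max(np.ceil(np.linalg.norm(D)/36),np.ceil(abs(dy)/.115),1)); rows=[]
    for i in range(n):
        a=y+dy*(i+.5)/n; c,s=np.cos(a),np.sin(a); d=D/(n+1)
        rows.append([round(float(v)) if abs(v)>6 else round(float(v),1) for v in (c*d[0]+s*d[1], s*d[0]-c*d[1], -d[2])]+[0,0,round(float(-dy/(n+.7)),3),claw])
    rows+=[[0]*6+[claw]]*tail
    print(n,"rows",str(rows).replace(" ","").replace(".0,",","))
E
python3 -c "
from h import *
plan([466,-112,230],1.24,91,12)"
```

```text
12 rows [[-4.2,15,8,0,0,-0.099,91],[-5.8,15,8,0,0,-0.099,91],[-7,14,8,0,0,-0.099,91],[-9,13,8,0,0,-0.099,91],[-10,12,8,0,0,-0.099,91],[-11,11,8,0,0,-0.099,91],[-12,10,8,0,0,-0.099,91],[-13,9,8,0,0,-0.099,91],[-14,7,8,0,0,-0.099,91],[-15,5.6,8,0,0,-0.099,91],[-15,4,8,0,0,-0.099,91],[-16,2.4,8,0,0,-0.099,91],[0,0,0,0,0,0,91],[0,0,0,0,0,0,91]]
```

Emit:
play_rows:
  moves:
    - [[-4,15,8,0,0,-0.1,91],[-6,15,8,0,0,-0.1,91],[-7,14,8,0,0,-0.1,91],[-9,13,8,0,0,-0.1,91],[-10,12,8,0,0,-0.1,91],[-11,11,8,0,0,-0.1,91],[-12,10,8,0,0,-0.1,91],[-13,9,8,0,0,-0.1,91],[-14,7,8,0,0,-0.1,91],[-15,6,8,0,0,-0.1,91],[-15,4,8,0,0,-0.1,91],[-16,2,8,0,0,-0.1,91],[0,0,0,0,0,0,91],[0,0,0,0,0,0,91]]

```text
clock: 3.28
ee_pos: [445.4, -111.9, 230.0]
orientation: [-3.132, -0.007, 1.214]
force: [-0.5, -0.0, 0.0]
grip_width: 90.9
```

Run:
```python
from h import *
import pickle
o=status.get_obs(); c=cal("wrist"); im=optics.snapshot("wrist"); cv2.imwrite("pics/w2.png",im); pickle.dump(c,open("w2.pkl","wb"))
print(o['ee_pos'],o['orientation'])
print(proj(c,[[466,-112,95],[634,-62,10]]))
```

```text
[ 445.41094911 -111.86077908  229.96398015] [-3.13179475 -0.00706286  1.21354322]
[[307.43646917 188.7413272 ]
 [442.22608031  69.8981225 ]]
```

View pics/w2.png

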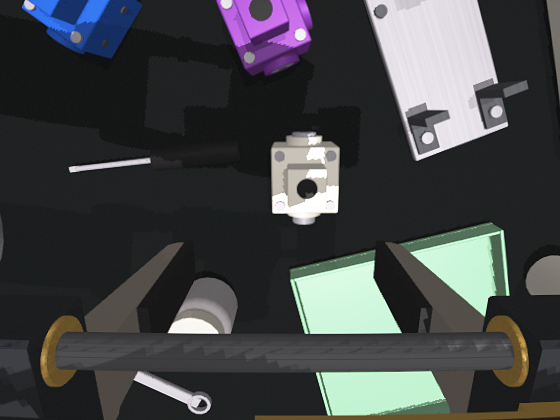

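The block's neck hole is at (307,188), right where I predicted it, and both plugs stick out at (305,136) and (305,220), so B needs both pressed.

Emit:
play_rows:
  moves:
    - [[2.5,6.5,0,0,0,-0.013,91],[2.5,6.5,10,0,0,-0.013,91],[2.5,6.5,20,0,0,0,91],[0,0,25,0,0,0,91],[0,0,25,0,0,0,91],[0,0,20,0,0,0,91],[0,0,10,0,0,0,91],[0,0,0,0,0,0,91],[0,0,0,0,0,0,91]]

```text
clock: 4.08
ee_pos: [474.9, -105.8, 115.9]
orientation: [-3.141, -0.008, 1.244]
force: [0.7, -0.1, 0.6]
grip_width: 91.3
```

Run:
```python
from h import *
plan([466,-112,66],1.24,91,3)
```

```text
3 rows [[-2.2,-1.6,12,0,0,0.001,91],[-2.2,-1.6,12,0,0,0.001,91],[-2.2,-1.6,12,0,0,0.001,91],[0,0,0,0,0,0,91],[0,0,0,0,0,0,91]]
```

Emit:
play_rows:
  moves:
    - [[-3,-2,10,0,0,0,91],[-3,-2,12,0,0,0,91],[-1,-1,12,0,0,0,91],[0,0,8,0,0,0,91],[0,0,4,0,0,0,91],[0,0,0,0,0,0,91],[0,0,0,0,0,0,91]]

```text
clock: 4.67
ee_pos: [472.6, -111.6, 70.9]
orientation: [3.132, -0.006, 1.246]
force: [-0.5, -0.6, -0.2]
grip_width: 90.9
```

Emit:
play_rows:
  moves:
    - [[-1,-3,2,0,0,0,91],[-1,-3,2,0,0,0,91],[0,0,0,0,0,0,91],[0,0,0,0,0,0,20],[0,0,0,0,0,0,20],[0,0,0,0,0,0,20],[0,0,0,0,0,0,20],[0,0,0,0,0,0,20],[0,0,0,0,0,0,20],[0,0,0,0,0,0,20],[0,0,0,0,0,0,20],[0,0,0,0,0,0,20]]
  grip_force: 30

```text
clock: 5.67
ee_pos: [467.1, -112.3, 69.0]
orientation: [3.128, -0.006, 1.247]
force: [-0.0, -0.2, -4.4]
grip_width: 34.2
```

Run:
```python
from h import *
o=status.get_obs();print(o['ee_pos'],o['orientation'],o['grip_width'])
p=o['ee_pos']
plan([p[0],p[1],190],o['orientation'][2],20,5)
plan([633,-57,190],1.59,20,8,p0=[p[0],p[1],190])
```

```text
[ 467.08903942 -112.25939284   68.99436639] [ 3.12816367 -0.00562844  1.24652003] 34.244687695804956
5 rows [[0,0,-20,0,0,-0,20],[0,0,-20,0,0,-0,20],[0,0,-20,0,0,-0,20],[0,0,-20,0,0,-0,20],[0,0,-20,0,0,-0,20],[0,0,0,0,0,0,20],[0,0,0,0,0,0,20]]
8 rows [[11,16,-0,0,0,-0.039,20],[11,16,-0,0,0,-0.039,20],[10,17,-0,0,0,-0.039,20],[9,17,-0,0,0,-0.039,20],[8,17,-0,0,0,-0.039,20],[8,18,-0,0,0,-0.039,20],[7,18,-0,0,0,-0.039,20],[6,18,-0,0,0,-0.039,20],[0,0,0,0,0,0,20],[0,0,0,0,0,0,20]]
```

Emit:
play_rows:
  moves:
    - [[0,0,-20,0,0,0,20],[0,0,-20,0,0,0,20],[0,0,-20,0,0,0,20],[0,0,-20,0,0,0,20],[0,0,-20,0,0,0,20],[11,16,0,0,0,-0.039,20],[11,16,0,0,0,-0.039,20],[10,17,0,0,0,-0.039,20],[9,17,0,0,0,-0.039,20],[8,17,0,0,0,-0.039,20],[8,18,0,0,0,-0.039,20],[7,18,0,0,0,-0.039,20],[6,18,0,0,0,-0.039,20],[0,0,0,0,0,0,20],[0,0,0,0,0,0,20]]

```text
clock: 6.92
ee_pos: [609.7, -61.3, 156.5]
orientation: [-3.129, -0.013, 1.572]
force: [0.3, -0.4, -4.5]
grip_width: 33.9
```

Run:
```python
from h import *
import pickle
o=status.get_obs(); c=cal("wrist"); im=optics.snapshot("wrist"); cv2.imwrite("pics/w3.png",im); pickle.dump(c,open("w3.pkl","wb"))
print(o['ee_pos'],o['orientation'],o['grip_width'])
plan([633.5,-57,130],1.59,20,4)
```

```text
[609.65231979 -61.2602691  156.52927102] [-3.12916633 -0.01312448  1.57223683] 33.93246297917127
4 rows [[0.8,4.8,5.3,0,0,-0.004,20],[0.8,4.8,5.3,0,0,-0.004,20],[0.8,4.8,5.3,0,0,-0.004,20],[0.8,4.8,5.3,0,0,-0.004,20],[0,0,0,0,0,0,20],[0,0,0,0,0,0,20]]
```

View pics/w3.png

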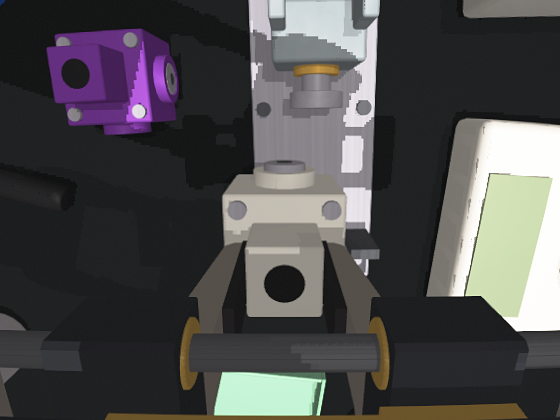

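Block B is held square with its proud plug at (284,165) facing the ram disc at (316,97). The bed screws at (263,109) and (364,107) give the press's midline.

Run:
```python
from h import *
import pickle
c=pickle.load(open("w3.pkl","rb"))
for p,z in [((263,109),10),((364,107),10),((316,99),40),((316,109),40),((249,0),10),((252,170),10),((377,35),10),((372,200),10),((284,283),95+88),((284,283),95+78)]: print(p,z,np.round(plane(c,[p],z)[0],1))
```

```text
(263, 109) 10 [590.6  12.4  10. ]
(364, 107) 10 [675.6  14.4  10. ]
(316, 99) 40 [632.9  19.7  40. ]
(316, 109) 40 [633.1  12.4  40. ]
(249, 0) 10 [580.4  97.   10. ]
(252, 170) 10 [580.3 -39.5  10. ]
(377, 35) 10 [683.3  71.1  10. ]
(372, 200) 10 [687.1 -66.   10. ]
(284, 283) 183 [610.6 -61.2 183. ]
(284, 283) 173 [610.5 -66.2 173. ]
```

Emit:
play_rows:
  moves:
    - [[1,8,0,0,0,-0.009,20],[1,8,0,0,0,-0.009,20],[0,3,0,0,0,0,20],[0,0,0,0,0,0,20],[0,0,0,0,0,0,20]]

```text
clock: 7.38
ee_pos: [627.6, -59.6, 154.8]
orientation: [-3.126, -0.014, 1.589]
force: [0.1, 0.0, -4.3]
grip_width: 33.7
```

Run:
```python
from h import *
o=status.get_obs();print(o['ee_pos'],o['orientation'])
plan([634.4,-58,90],1.59,20,4)
```

```text
[627.58292376 -59.63438699 154.83188747] [-3.12620312 -0.01429271  1.5888459 ]
4 rows [[0.3,1.4,13,0,0,-0,20],[0.3,1.4,13,0,0,-0,20],[0.3,1.4,13,0,0,-0,20],[0.3,1.4,13,0,0,-0,20],[0,0,0,0,0,0,20],[0,0,0,0,0,0,20]]
```

Emit:
play_rows:
  moves:
    - [[0.4,2.5,6,0,0,0,20],[0.4,2.5,13,0,0,0,20],[0.3,1.5,13,0,0,0,20],[0,0,13,0,0,0,20],[0,0,8,0,0,0,20],[0,0,0,0,0,0,20],[0,0,0,0,0,0,20]]

```text
clock: 7.97
ee_pos: [632.1, -57.4, 94.2]
orientation: [-3.123, -0.015, 1.588]
force: [0.0, 0.8, -4.4]
grip_width: 33.5
```

Emit:
play_rows:
  moves:
    - [[0,1,2,-0.019,-0.015,0,20],[0,1,4,0,0,0,20],[0,0,4,0,0,0,20],[0,0,3,0,0,0,20],[0,0,0,0,0,0,20],[0,0,0,0,0,0,20]]

```text
clock: 8.47
ee_pos: [634.8, -57.7, 80.9]
orientation: [3.141, -0.0, 1.588]
force: [0.2, 0.4, -4.1]
grip_width: 33.8
```

Emit:
play_rows:
  moves:
    - [[0,0,2,0,0,0,20],[0,0,0,0,0,0,20],[0,0,0,0,0,0,70],[0,0,0,0,0,0,70],[0,0,0,0,0,0,70],[0,0,0,0,0,0,70],[0,0,-10,0,0,0,70],[0,0,-25,0,0,0,70],[0,0,-35,0,0,0,70],[0,0,-35,0,0,0,0],[5,0,-25,0,0,0,0],[20,0,-10,0,0,0,0],[34,0,-5,0,0,0,0],[38,0,0,0,0,0,0],[38,0,0,0,0,0,0],[38,0,0,0,0,0,0],[38,0,0,0,0,0,0],[30,0,0,0,0,0,0],[0,0,0,0,0,0,0],[0,0,0,0,0,0,0]]

```text
clock: 10.13
ee_pos: [635.9, 191.7, 252.4]
orientation: [3.114, 0.002, 1.583]
force: [-0.5, 0.1, 0.1]
grip_width: 0.6
```

Run:
```python
from h import *
o=status.get_obs();print(o['clock'],o['ee_pos'],o['orientation'],o['grip_width'])
im=optics.snapshot("scene");cv2.imwrite("pics/s1.png",cv2.resize(im[200:340,200:400],None,fx=4,fy=4,interpolation=cv2.INTER_CUBIC))
c=cal("scene"); print(np.round((proj(c,[[634.5,-58,105]])-[200,200])*4))
plan([629,222,225],1.59,0,4)
```

```text
10.1333 [635.88498803 191.69942811 252.41378298] [3.11365692e+00 1.84795450e-03 1.58304967e+00] 0.6206819757018233
[[292. 309.]]
4 rows [[6,-1.3,5.5,0,0,-0.002,0],[6,-1.3,5.5,0,0,-0.002,0],[6,-1.3,5.5,0,0,-0.002,0],[6,-1.3,5.5,0,0,-0.002,0],[0,0,0,0,0,0,0],[0,0,0,0,0,0,0]]
```

View pics/s1.png

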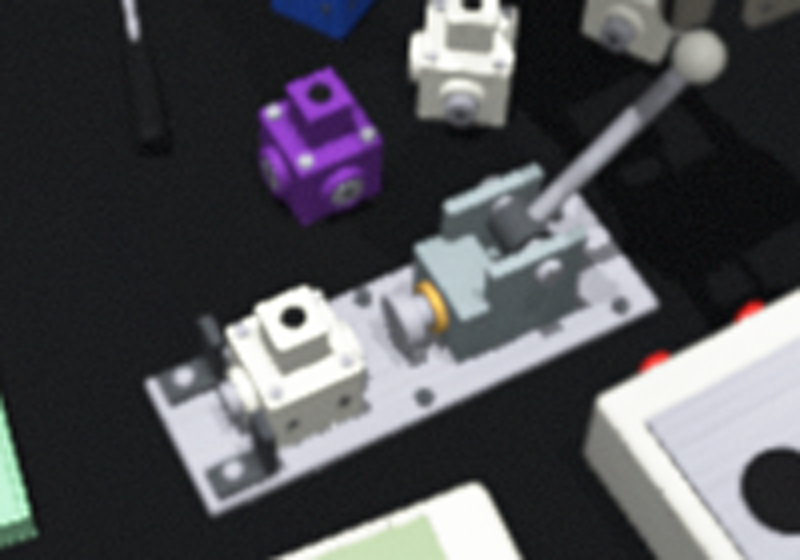

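Block B stands square in the nest, its far collar between the prongs at (235,390). The handle is free.

Emit:
play_rows:
  moves:
    - [[8,-1.5,5,0.014,0,0,0],[8,-1.5,7,0.014,0,0,0],[8,-1.5,7,0,0,0,0],[3,0,4,0,0,0,0],[0,0,0,0,0,0,0],[0,0,0,0,0,0,0]]

```text
clock: 10.68
ee_pos: [631.5, 216.3, 226.8]
orientation: [-3.137, 0.002, 1.576]
force: [-0.4, -0.5, -0.9]
grip_width: 0.2
```

Run:
```python
from h import *
o=status.get_obs();print(o['ee_pos'],o['orientation'],o['force'])
th=np.arange(0,0.92,.07); f=.75-th
P=np.c_[103+160*np.cos(f),85+160*np.sin(f)]; print(np.round(np.c_[th,P,np.vstack([[0,0],np.diff(P,axis=0)])],2))
```

```text
[631.46602822 216.3031163  226.78144827] [-3.13736642e+00  2.25138521e-03  1.57635288e+00] [-0.40513304 -0.47356177 -0.91317159]
[[ 0.0000e+00  2.2007e+02  1.9406e+02  0.0000e+00  0.0000e+00]
 [ 7.0000e-02  2.2741e+02  1.8561e+02  7.3400e+00 -8.4600e+00]
 [ 1.4000e-01  2.3414e+02  1.7666e+02  6.7300e+00 -8.9500e+00]
 [ 2.1000e-01  2.4023e+02  1.6726e+02  6.0900e+00 -9.4000e+00]
 [ 2.8000e-01  2.4565e+02  1.5746e+02  5.4200e+00 -9.8000e+00]
 [ 3.5000e-01  2.5037e+02  1.4731e+02  4.7200e+00 -1.0150e+01]
 [ 4.2000e-01  2.5437e+02  1.3685e+02  4.0000e+00 -1.0460e+01]
 [ 4.9000e-01  2.5762e+02  1.2613e+02  3.2600e+00 -1.0710e+01]
 [ 5.6000e-01  2.6012e+02  1.1522e+02  2.5000e+00 -1.0920e+01]
 [ 6.3000e-01  2.6185e+02  1.0415e+02  1.7300e+00 -1.1060e+01]
 [ 7.0000e-01  2.6280e+02  9.3000e+01  9.5000e-01 -1.1160e+01]
 [ 7.7000e-01  2.6297e+02  8.1800e+01  1.7000e-01 -1.1200e+01]
 [ 8.4000e-01  2.6235e+02  7.0620e+01 -6.2000e-01 -1.1180e+01]
 [ 9.1000e-01  2.6096e+02  5.9510e+01 -1.4000e+00 -1.1110e+01]]
```

Emit:
play_rows:
  moves:
    - [[6,1,9,0,0,0,0],[5,0,9,0,0,0,0],[7,0,9,0,0,0,0],[6,0,9,0,0,0,0],[5,0,10,0,0,0,0],[5,0,10,0,0,0,0],[4,0,10,0,0,0,0],[3,0,10,0,0,0,0]]

```text
clock: 11.35
ee_pos: [633.2, 266.7, 152.1]
orientation: [3.139, -0.01, 1.576]
force: [-1.8, 4.8, 4.6]
grip_width: 0.7
```

Emit:
play_rows:
  moves:
    - [[-6,0,0,0,0,0,0],[-4,0,2,0,0,0,0],[-1,1,6,0,0,0,0],[0,1,9,0,0,0,0],[0,0,9,0,0,0,0]]

```text
clock: 11.77
ee_pos: [636.1, 257.0, 122.7]
orientation: [3.136, -0.011, 1.577]
force: [-0.4, 3.0, 2.9]
grip_width: 0.3
```

Emit:
play_rows:
  moves:
    - [[1,-2,8,0,0,0,0],[0.5,-2,10,0,0,0,0],[0,-1,10,0,0,0,0],[0,0,10,0,0,0,0]]

```text
clock: 12.1
ee_pos: [634.0, 258.6, 83.5]
orientation: [3.13, -0.012, 1.575]
force: [-4.3, 0.3, 12.1]
grip_width: 0.4
```

Emit:
play_rows:
  moves:
    - [[0,-1,5,0,0,0,0],[0,-1,5,0,0,0,0],[0,0,6,0,0,0,0],[0,0,6,0,0,0,0]]

```text
clock: 12.43
ee_pos: [634.5, 258.7, 78.3]
orientation: [3.126, -0.009, 1.578]
force: [-17.9, -4.3, 37.3]
grip_width: 0.1
```

The handle reached a firm stop (37 N, knob at z≈62, about 0.89 rad), so I let it rise and regrip the block turned.

Run:
```python
from h import *
plan([634.5,-62,170],3.16,70,14,p0=[634.5,250,240])
```

```text
14 rows [[-21,-1.3,4.7,0,0,-0.108,70],[-20,-3.7,4.7,0,0,-0.108,70],[-20,-5.9,4.7,0,0,-0.108,70],[-19,-8,4.7,0,0,-0.108,70],[-18,-10,4.7,0,0,-0.108,70],[-17,-12,4.7,0,0,-0.108,70],[-15,-14,4.7,0,0,-0.108,70],[-14,-16,4.7,0,0,-0.108,70],[-12,-17,4.7,0,0,-0.108,70],[-10,-18,4.7,0,0,-0.108,70],[-8,-19,4.7,0,0,-0.108,70],[-5.4,-20,4.7,0,0,-0.108,70],[-3.1,-21,4.7,0,0,-0.108,70],[-0.8,-21,4.7,0,0,-0.108,70],[0,0,0,0,0,0,70],[0,0,0,0,0,0,70]]
```

Emit:
play_rows:
  moves:
    - [[0,0,-25,0.015,-0.009,0,0],[0,0,-38,0,0,0,0],[-5,0,-38,0,0,0,0],[-10,0,-38,0,0,0,0],[-10,0,-15,0,0,0,0]]

```text
clock: 12.85
ee_pos: [627.8, 231.1, 227.7]
orientation: [-3.121, 0.01, 1.581]
force: [0.2, -0.6, 2.2]
grip_width: 0.7
```

Emit:
play_rows:
  moves:
    - [[-10,0,0,0,0,-0.1,70],[-20,-3,0,0,0,-0.108,70],[-20,-5,0,0,0,-0.108,70],[-19,-8,0,0,0,-0.108,70],[-18,-10,0,0,0,-0.108,70],[-17,-12,5,0,0,-0.108,70],[-15,-14,5,0,0,-0.108,70],[-14,-16,5,0,0,-0.108,70],[-12,-17,5,0,0,-0.108,70],[-10,-18,5,0,0,-0.108,70],[-8,-19,5,0,0,-0.108,70],[-6,-20,5,0,0,-0.108,70],[-3,-20,5,0,0,-0.108,70],[-1,-16,5,0,0,-0.108,70],[0,0,0,0,0,-0.03,70],[0,0,0,0,0,0,70],[0,0,0,0,0,0,70]]

```text
clock: 14.27
ee_pos: [594.5, -64.5, 157.9]
orientation: [-3.124, -0.07, -3.094]
force: [0.1, -0.9, -0.2]
grip_width: 70.3
```

Run:
```python
from h import *
o=status.get_obs();print(o['ee_pos'],o['orientation'])
plan([634.5,-62,110],3.16,70,5)
im=optics.snapshot("wrist");a=im
im=optics.snapshot("scene");b=cv2.resize(im[200:340,200:400],None,fx=2.8,fy=3,interpolation=cv2.INTER_CUBIC)
cv2.imwrite("pics/s2.png",np.hstack([cv2.resize(a,(240,420))[:, :240],b])); cv2.imwrite("pics/w4.png",a)
```

```text
[594.51409088 -64.53057567 157.90559359] [-3.12372275 -0.07004492 -3.09364053]
5 rows [[-5.5,-3.8,8,0,0,-1.097,70],[1.9,-6,8,0,0,-1.097,70],[7,-0.2,8,0,0,-1.097,70],[2.3,6,8,0,0,-1.097,70],[-5.2,4.1,8,0,0,-1.097,70],[0,0,0,0,0,0,70],[0,0,0,0,0,0,70]]
```

View pics/w4.png

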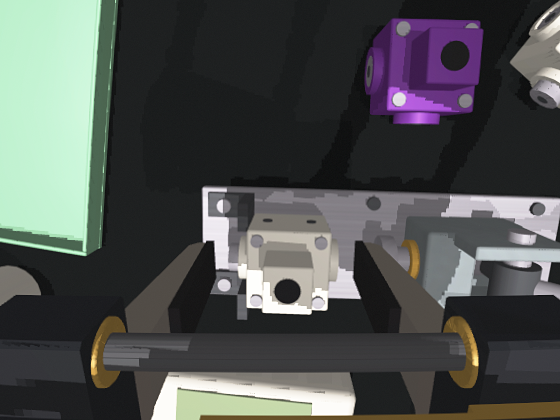

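The ram-side collar at (335,255) now shows no stub, so the first plug is home.

Emit:
play_rows:
  moves:
    - [[-10,0,0,-0.009,-0.035,0.015,70],[-15,1,0,-0.009,-0.035,0.015,70],[-10,1,0,0,0,0,70],[-3,0,0,0,0,0,70],[0,0,0,0,0,0,70],[0,0,0,0,0,0,70]]

```text
clock: 14.87
ee_pos: [633.8, -57.1, 156.8]
orientation: [-3.141, 0.003, -3.122]
force: [-0.5, -0.6, 0.2]
grip_width: 69.9
```

Emit:
play_rows:
  moves:
    - [[0,-3,6,0,0,0,70],[0,-2,15,0,0,0,70],[0,0,20,0,0,0,70],[0,0,18,0,0,0,70],[0,0,10,0,0,0,70],[0,0,4,0,0,0,70],[0,0,0,0,0,0,70],[0,0,0,0,0,0,70]]

```text
clock: 15.53
ee_pos: [633.0, -62.8, 80.9]
orientation: [-3.14, 0.003, -3.122]
force: [-0.1, -0.6, -0.5]
grip_width: 70.0
```

Emit:
play_rows:
  moves:
    - [[0,0,0,0,0,0,20],[0,0,0,0,0,0,20],[0,0,0,0,0,0,20],[0,0,0,0,0,0,20],[0,0,0,0,0,0,20],[0,0,0,0,0,0,20],[0,0,-15,0,0,0,20],[0,0,-25,0,0,0,20],[0,0,-25,0,0,0,20],[0,0,-15,0,0,0,20],[0,0,0,0,0,0.08,20],[0,0,0,0,0,0.11,20],[0,0,0,0,0,0.11,20],[0,0,0,0,0,0.11,20],[0,0,0,0,0,0.11,20],[0,0,0,0,0,0.11,20],[0,0,0,0,0,0.11,20],[0,0,0,0,0,0.11,20],[0,0,0,0,0,0.11,20],[0,0,0,0,0,0.11,20]]

```text
clock: 17.2
ee_pos: [624.5, -58.2, 154.9]
orientation: [-3.129, -0.014, 2.043]
force: [0.4, 0.0, -3.7]
grip_width: 33.7
```

Emit:
play_rows:
  moves:
    - [[0,0,0,0,0,0.11,20],[0,0,0,0,0,0.11,20],[0,0,0,0,0,0.11,20],[0,0,0,0,0,0.11,20],[0,0,0,0,0,0.11,20],[0,0,0,0,0,0.11,20],[0,0,0,0,0,0.11,20],[0,0,0,0,0,0.11,20],[0,0,0,0,0,0.11,20],[0,0,0,0,0,0.11,20],[0,0,0,0,0,0.11,20],[0,0,0,0,0,0.11,20],[0,0,0,0,0,0.11,20],[0,0,0,0,0,0.11,20],[0,0,0,0,0,0.11,20],[0,0,0,0,0,0.11,20],[0,0,0,0,0,0.07,20],[0,0,0,0,0,0,20],[0,0,0,0,0,0,20]]

```text
clock: 18.78
ee_pos: [609.9, -54.3, 133.5]
orientation: [-3.119, 0.053, 0.117]
force: [-0.4, 0.3, -3.6]
grip_width: 33.8
```

Emit:
play_rows:
  moves:
    - [[6,1,-6,-0.011,0.026,0.05,20],[8,1,-4,-0.011,0.026,0.048,20],[6,1,0,0,0,0,20],[2,0,0,0,0,0,20],[0,0,0,0,0,0,20],[0,0,0,0,0,0,20]]

```text
clock: 19.28
ee_pos: [631.0, -55.6, 139.7]
orientation: [3.141, 0.008, 0.027]
force: [-0.7, -0.3, -3.6]
grip_width: 33.8
```

Emit:
play_rows:
  moves:
    - [[1.5,1,6,0,0.004,0.004,20],[1.5,1,12,0,0.004,0.004,20],[0,0,14,0,0,0,20],[0,0,12,0,0,0,20],[0,0,6,0,0,0,20],[0,0,2,0,0,0,20],[0,0,0,0,0,0,20],[0,0,0,0,0,0,20]]

```text
clock: 19.95
ee_pos: [635.9, -59.4, 85.2]
orientation: [3.139, -0.004, 0.02]
force: [-0.5, 0.5, -1.9]
grip_width: 34.1
```

Emit:
play_rows:
  moves:
    - [[-0.5,0,2,0,0,0,20],[0,0,2,0,0,0,20],[0,0,1,0,0,0,20],[0,0,0,0,0,0,20]]

```text
clock: 20.28
ee_pos: [636.3, -59.4, 85.1]
orientation: [3.139, -0.005, 0.021]
force: [-1.2, -1.1, -1.8]
grip_width: 33.8
```

Run:
```python
from h import *
o=status.get_obs();print(o['ee_pos'],o['orientation'],o['force'],o['wrist_torque'])
im=optics.snapshot("scene");cv2.imwrite("pics/s3.png",cv2.resize(im[220:340,220:390],None,fx=4,fy=4,interpolation=cv2.INTER_CUBIC))
```

```text
[636.28639281 -59.37120094  85.09547174] [ 3.13947558 -0.00490753  0.02100609] [-1.1601817  -1.08337168 -1.82397493] [0.04430862 0.28852536 0.06899929]
```

View pics/s3.png

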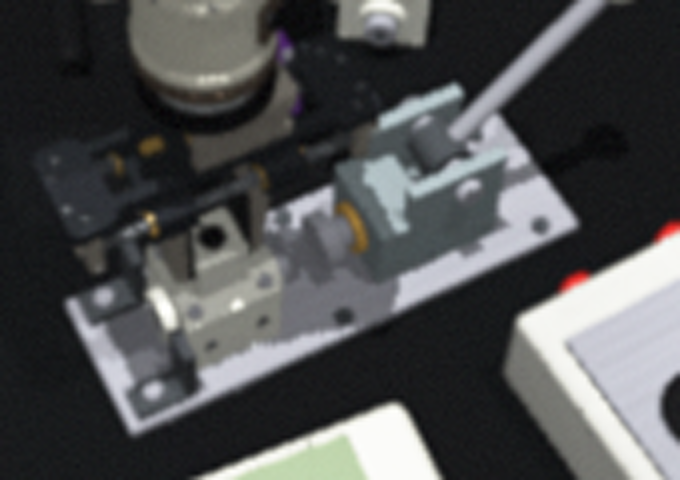

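The block looks upright on the bed, with its far collar between the prongs at (165,305). It seems to have slid about 4 mm in the grip. I release it and press.

Emit:
play_rows:
  moves:
    - [[0,0,0,0,0,0,70],[0,0,0,0,0,0,70],[0,0,0,0,0,0,70],[0,0,0,0,0,0,70],[0,0,-10,0,0,0,70],[0,0,-25,0,0,0,70],[0,0,-35,0,0,0,70],[0,0,-35,0,0,0,0],[0,-5,-25,0,0,0,0],[0,-20,-10,0,0,0,0],[-1,-34,-5,0,0,0,0],[-1,-38,0,0,0,0,0],[-1,-38,0,0,0,0,0],[-1,-38,0,0,0,0,0],[-1,-38,0,0,0,0,0],[0,-32,0,0,0,0,0],[0,-20,0,0,0,0,0],[0,0,0,0,0,0,0],[0,0,0,0,0,0,0]]

```text
clock: 21.92
ee_pos: [628.7, 214.1, 251.0]
orientation: [3.139, -0.026, 0.016]
force: [-0.0, 1.4, 0.4]
grip_width: 0.1
```

Emit:
play_rows:
  moves:
    - [[0,-2,12,0,-0.02,0,0],[0,-2,14,0,0,0,0],[0,-4,12,0,0,0,0],[0,-5,9,0,0,0,0],[0,-5,9,0,0,0,0],[0,-5,10,0,0,0,0],[0,-4,10,0,0,0,0],[0,-4,10,0,0,0,0],[0,-3,10,0,0,0,0]]

```text
clock: 22.67
ee_pos: [633.3, 253.1, 155.3]
orientation: [-3.124, -0.015, 0.007]
force: [-0.0, 3.5, 3.5]
grip_width: 0.5
```

Emit:
play_rows:
  moves:
    - [[-1,-2,10,-0.017,-0.015,0,0],[-1,-2,10,0,0,0,0],[-1,-1,10,0,0,0,0],[0,-1,10,0,0,0,0],[0,0,10,0,0,0,0],[0,0,10,0,0,0,0],[0,0,8,0,0,0,0]]

```text
clock: 23.25
ee_pos: [631.6, 263.0, 85.2]
orientation: [-3.133, -0.005, 0.005]
force: [-2.9, 0.5, 11.4]
grip_width: 0.2
```

Emit:
play_rows:
  moves:
    - [[0,0,5,0,0,0,0],[0,0,5,0,0,0,0],[0,0,6,0,0,0,0],[0,0,6,0,0,0,0]]

```text
clock: 23.58
ee_pos: [632.0, 263.0, 78.5]
orientation: [-3.133, -0.004, 0.005]
force: [-17.8, -2.3, 37.0]
grip_width: 0.4
```

Emit:
play_rows:
  moves:
    - [[0,0,-20,0,0,0,0],[0,0,-38,0,0,0,0],[0,5,-38,0,0,0,0],[0,10,-38,0,0,0,0],[0,20,-15,0,0,0,0],[0,34,0,0,0,0,70],[0,38,0,0,0,0,70],[0,38,0,0,0,0,70],[0,38,0,0,0,0,70],[0,38,0,0,0,0,70],[0,38,5,0,0,0,70],[0,30,10,0,0,0,70],[0,15,10,0,0,0,70],[0,0,10,0,0,0,70],[0,0,0,0,0,0,70],[0,0,0,0,0,0,70]]

```text
clock: 24.92
ee_pos: [619.2, -68.7, 175.8]
orientation: [3.136, 0.026, -0.002]
force: [0.0, 0.3, 0.3]
grip_width: 69.7
```

Run:
```python
from h import *
o=status.get_obs();print(o['ee_pos'],o['orientation'],o['force'])
a=optics.snapshot("wrist"); c=cal("wrist"); cv2.imwrite("pics/w5.png",a)
print(proj(c,[[635.5,-62,105],[635.5,-22,40]]))
```

```text
[619.24459093 -68.65956694 175.79853215] [ 3.13582603e+00  2.56701434e-02 -1.67024125e-03] [0.02163558 0.26716833 0.26715065]
[[274.00653083 193.16333977]
 [228.36026225 173.48155633]]
```

View pics/w5.png

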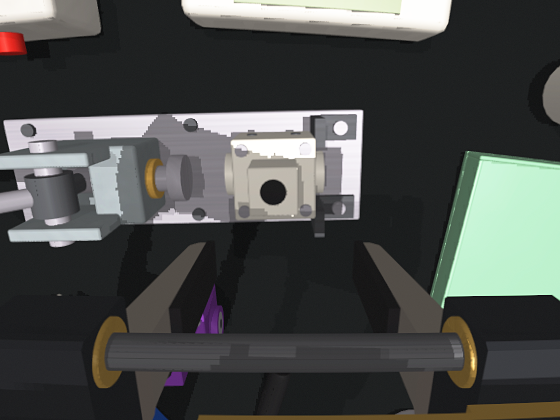

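Both collars, at (228,173) and (322,170), are flush now. I pick B up for the tray.

Emit:
play_rows:
  moves:
    - [[5,-2,5,0,0.013,0,70],[5,-2,15,0,0.013,0,70],[4,-2,22,0,0,-0.015,70],[1,0,22,0,0,0,70],[0,0,18,0,0,0,70],[0,0,8,0,0,0,70],[0,0,0,0,0,0,70],[0,0,0,0,0,0,70]]

```text
clock: 25.63
ee_pos: [640.2, -51.3, 85.7]
orientation: [3.135, -0.014, 0.029]
force: [0.3, 0.6, 0.9]
grip_width: 70.1
```

Run:
```python
from h import *
import pickle
o=status.get_obs();print(o['ee_pos'],o['orientation'])
w=pickle.load(open("w2.pkl","rb"))
for p in [(292,270),(492,224),(506,290)]: print(np.round(plane(w,[p],28)[0]))
s=cal("scene")
for p in [(100,288),(183,255),(207,327),(112,356)]: print(np.round(plane(s,[p],28)[0]))
```

```text
[640.23341301 -51.30906399  85.67553526] [ 3.13477833 -0.01395146  0.02891091]
[ 418. -208.   28.]
[ 639. -233.   28.]
[ 638. -317.   28.]
[ 425. -463.   28.]
[ 419. -231.   28.]
[ 649. -243.   28.]
[ 624. -474.   28.]
```

Emit:
play_rows:
  moves:
    - [[-2,4,0,0,-0.014,0,70],[-2,4,2,0,0,0,70],[0,1,2,0,0,0,70],[0,0,0,0,0,0,70],[0,0,0,0,0,0,20],[0,0,0,0,0,0,20],[0,0,0,0,0,0,20],[0,0,0,0,0,0,20],[0,0,0,0,0,0,20],[0,0,0,0,0,0,20],[0,0,-15,0,0,0,20],[0,0,-25,0,0,0,20],[0,0,-25,0,0,0,20],[0,0,-15,0,0,0,20],[0,0,0,0,0,0,20],[0,0,0,0,0,0,20]]
  grip_force: 40

```text
clock: 26.97
ee_pos: [633.6, -58.7, 161.9]
orientation: [3.138, 0.008, 0.029]
force: [0.0, -0.6, -4.7]
grip_width: 33.6
```

Run:
```python
from h import *
o=status.get_obs();print(o['ee_pos'],o['orientation'],o['grip_width'])
plan([580,-395,165],0.0,20,13)
```

```text
[633.6049598  -58.74650671 161.90721338] [3.13817359 0.0076968  0.02941224] 33.55229939380863
13 rows [[-4.5,24,-0.2,0,0,0.002,20],[-4.5,24,-0.2,0,0,0.002,20],[-4.4,24,-0.2,0,0,0.002,20],[-4.3,24,-0.2,0,0,0.002,20],[-4.3,24,-0.2,0,0,0.002,20],[-4.2,24,-0.2,0,0,0.002,20],[-4.2,24,-0.2,0,0,0.002,20],[-4.1,24,-0.2,0,0,0.002,20],[-4.1,24,-0.2,0,0,0.002,20],[-4,24,-0.2,0,0,0.002,20],[-4,24,-0.2,0,0,0.002,20],[-3.9,24,-0.2,0,0,0.002,20],[-3.9,24,-0.2,0,0,0.002,20],[0,0,0,0,0,0,20],[0,0,0,0,0,0,20]]
```

Emit:
play_rows:
  moves:
    - [[-3,15,0,0,0,0,20],[-5,24,0,0,0,0,20],[-5,26,0,0,0,0,20],[-5,28,0,0,0,0,20],[-5,28,0,0,0,0,20],[-5,28,0,0,0,0,20],[-4,28,0,0,0,0,20],[-4,28,0,0,0,0,20],[-4,28,0,0,0,0,20],[-4,28,0,0,0,0,20],[-4,28,0,0,0,0,20],[-4,22,0,0,0,0,20],[-2,12,0,0,0,0,20],[0,0,0,0,0,0,20],[0,0,0,0,0,0,20]]

```text
clock: 28.22
ee_pos: [567.1, -399.4, 127.0]
orientation: [-3.12, 0.048, 0.029]
force: [-0.5, 0.2, -3.9]
grip_width: 33.4
```

Emit:
play_rows:
  moves:
    - [[2,0,4,-0.011,0.024,0,20],[3,0,8,-0.011,0.024,0,20],[2,0,12,0,0,0,20],[0,0,10,0,0,0,20],[0,0,5,0,0,0,20],[0,0,1,0,0,0,20],[0,0,0,0,0,0,20],[0,0,0,0,0,0,20]]

```text
clock: 28.88
ee_pos: [575.3, -391.3, 82.7]
orientation: [-3.138, 0.003, 0.036]
force: [0.6, 0.1, -4.1]
grip_width: 33.8
```

Emit:
play_rows:
  moves:
    - [[0,0,2,0,0,0,20],[0,0,2,0,0,0,20],[0,0,2,0,0,0,20],[0,0,1,0,0,0,20],[0,0,0,0,0,0,20]]

```text
clock: 29.3
ee_pos: [576.4, -391.5, 82.7]
orientation: [-3.139, 0.002, 0.036]
force: [0.5, -1.1, -3.3]
grip_width: 33.9
```

Emit:
play_rows:
  moves:
    - [[0,0,5,0,0,0,20],[0,0,5,0,0,0,20],[0,0,0,0,0,0,20]]

```text
clock: 29.55
ee_pos: [578.0, -391.9, 83.9]
orientation: [-3.14, 0.0, 0.037]
force: [0.3, -0.4, -3.6]
grip_width: 33.5
```

Run:
```python
from h import *
o=status.get_obs();print(o['clock'],o['ee_pos'],o['orientation'],o['force'])
im=optics.snapshot("scene");cv2.imwrite("pics/s4.png",cv2.resize(im[210:390,80:250],None,fx=3.3,fy=3.3,interpolation=cv2.INTER_CUBIC))
```

```text
29.55 [ 578.00050422 -391.86936911   83.94791924] [-3.14024254e+00  2.58598007e-04  3.73037666e-02] [ 0.34392265 -0.39216849 -3.55726555]
```

View pics/s4.png

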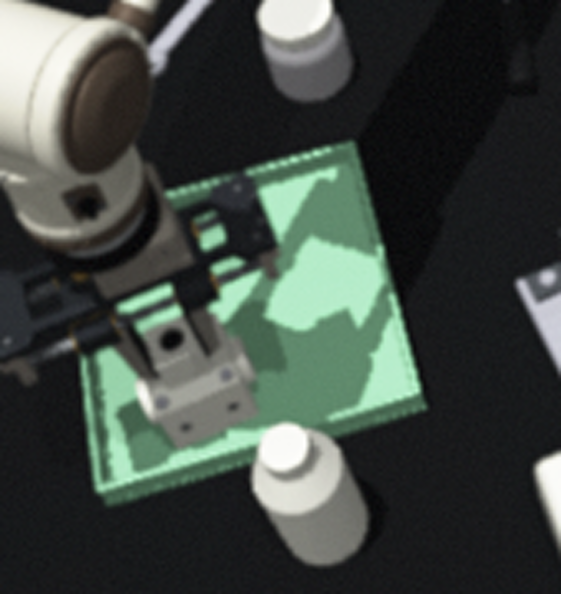

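Run:
```python
from h import *
o=status.get_obs();print(np.round(o['qpos'],3),np.round(o['qd'],3),np.round(o['joint_efforts'],1),o['wrist_torque'])
```

```text
[-7.690e-01  5.840e-01  1.317e+00  1.000e-03  1.240e+00  7.640e-01] [-0.002  0.017  0.008 -0.001 -0.04   0.001] [ -0.3 -52.9 -30.3  -0.    0.3  -0. ] [ 0.03552407 -0.03123812  0.03367238]
```

Emit:
play_rows:
  moves:
    - [[0,0,8,0,0,0,20],[0,0,8,0,0,0,20]]

```text
clock: 29.77
ee_pos: [581.1, -393.0, 81.2]
orientation: [3.14, -0.005, 0.038]
force: [-16.4, 16.3, 52.1]
grip_width: 33.6
```

Run:
```python
from h import *
o=status.get_obs();print(o['ee_pos'],o['force'],np.round(o['qpos'],3),np.round(o['qd'],3),np.round(o['joint_efforts'],1),o['wrist_torque'])
```

```text
[ 581.06189416 -392.98327799   81.16349346] [-16.44927864  16.30002777  52.09205459] [-0.768  0.591  1.314  0.003  1.233  0.765] [ 0.009  0.024 -0.032  0.021 -0.019 -0.002] [ -2.9 -23.4 -19.7  -0.2  -8.3  -0.1] [ 3.67673812  3.30099484 -0.11653663]
```

The 52 N reaction shows that the block is standing on the tray floor; I had gripped it higher up this time. Release now.

Emit:
play_rows:
  moves:
    - [[0,0,-1,0,0,0,20],[0,0,0,0,0,0,70],[0,0,0,0,0,0,70],[0,0,0,0,0,0,70],[0,0,0,0,0,0,70],[0,0,-15,0,0,0,70],[0,0,-25,0,0,0,70],[0,0,-35,0,0,0,70],[0,0,-35,0,0,0,91],[0,0,-35,0,0,0,91],[0,0,-10,0,0,0,91],[0,0,0,0,0,0,91],[0,0,0,0,0,0,91]]

```text
clock: 30.85
ee_pos: [579.5, -392.8, 243.5]
orientation: [-3.141, -0.004, 0.037]
force: [-0.7, -0.1, -0.1]
grip_width: 90.9
```

Run:
```python
from h import *
o=status.get_obs();print(o['ee_pos'],o['orientation'],o['clock'])
a=optics.snapshot("scene"); cv2.imwrite("pics/s5.png",a)
plan([470,140,270],-0.58,91,19)
```

```text
[ 579.54175303 -392.78395807  243.52195391] [-3.14147736 -0.00410279  0.03661483] 30.85
19 rows [[-4.9,-27,-1.4,0,0,0.031,91],[-5.8,-27,-1.4,0,0,0.031,91],[-7,-26,-1.4,0,0,0.031,91],[-7,-26,-1.4,0,0,0.031,91],[-8,-26,-1.4,0,0,0.031,91],[-9,-26,-1.4,0,0,0.031,91],[-10,-25,-1.4,0,0,0.031,91],[-11,-25,-1.4,0,0,0.031,91],[-12,-25,-1.4,0,0,0.031,91],[-12,-24,-1.4,0,0,0.031,91],[-13,-24,-1.4,0,0,0.031,91],[-14,-23,-1.4,0,0,0.031,91],[-15,-23,-1.4,0,0,0.031,91],[-15,-22,-1.4,0,0,0.031,91],[-16,-22,-1.4,0,0,0.031,91],[-17,-21,-1.4,0,0,0.031,91],[-18,-21,-1.4,0,0,0.031,91],[-18,-20,-1.4,0,0,0.031,91],[-19,-20,-1.4,0,0,0.031,91],[0,0,0,0,0,0,91],[0,0,0,0,0,0,91]]
```

Emit:
play_rows:
  moves:
    - [[-5,-20,-4,0,0,0.031,91],[-6,-26,-4,0,0,0.031,91],[-7,-26,-4,0,0,0.031,91],[-7,-26,-4,0,0,0.031,91],[-8,-26,-3,0,0,0.031,91],[-9,-26,-3,0,0,0.031,91],[-10,-25,-3,0,0,0.031,91],[-11,-25,-3,0,0,0.031,91],[-12,-25,-2,0,0,0.031,91],[-12,-24,-2,0,0,0.031,91],[-13,-24,-2,0,0,0.031,91],[-14,-23,-2,0,0,0.031,91],[-15,-23,-2,0,0,0.031,91],[-15,-22,-2,0,0,0.031,91],[-16,-22,-2,0,0,0.031,91],[-17,-21,-2,0,0,0.031,91],[-18,-21,-2,0,0,0.031,91],[-12,-14,-2,0,0,0.031,91],[0,0,0,0,0,0,91],[0,0,0,0,0,0,91]]

```text
clock: 32.57
ee_pos: [449.4, 97.4, 252.1]
orientation: [3.134, 0.081, -0.554]
force: [-0.7, -0.1, 0.3]
grip_width: 91.2
```

Run:
```python
from h import *
import pickle
o=status.get_obs();print(o['ee_pos'],o['orientation'],o['clock'])
a=optics.snapshot("wrist"); c=cal("wrist"); pickle.dump(c,open("w6.pkl","wb"))
s=optics.snapshot("scene")
cv2.imwrite("pics/w6.png",a);cv2.imwrite("pics/s6.png",s)
print(proj(c,[[452.7,165.3,95],[453,315.4,95]]))
v=cv2.resize(s[170:390,80:400],(240,165)); a=cv2.resize(a,None,fx=1.4,fy=1.4); a[-165:,-240:]=v; cv2.imwrite("pics/w6v.png",a)
```

```text
[449.3728995   97.37018521 252.10582906] [ 3.1340346   0.08137559 -0.55411476] 32.5667
[[219.22785945 211.21717032]
 [ 99.72642735 283.33140304]]
```

View pics/w6v.png

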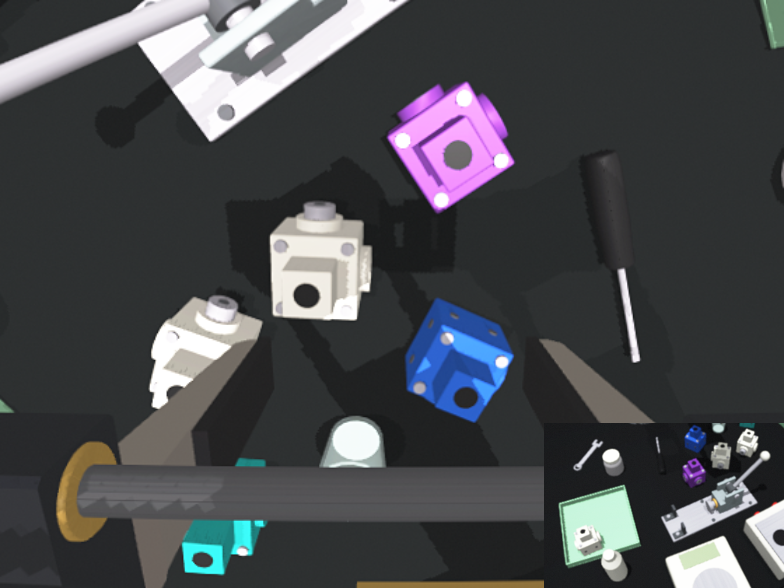

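A's hole is where I predicted. Its proud plug is at (319,210), and the right-hand collar at (367,268) shows no stub, so it is home. B stands in the tray (inset). C seems to have shifted to about (176,392), so I'll measure it again later.

Emit:
play_rows:
  moves:
    - [[-6,-10,0,0.008,0.03,0.01,91],[-8,-14,5,0,0.03,0.01,91],[-9,-16,10,0,0.02,0,91],[-7,-12,20,0,0,0,91],[-2,-3,25,0,0,0,91],[0,0,25,0,0,0,91],[0,0,20,0,0,0,91],[0,0,10,0,0,0,91],[0,0,0,0,0,0,91],[0,0,0,0,0,0,91]]

```text
clock: 33.5
ee_pos: [456.0, 150.9, 130.0]
orientation: [3.137, -0.002, -0.59]
force: [0.2, -0.6, 0.3]
grip_width: 91.0
```

Run:
```python
from h import *
import pickle
c=pickle.load(open("w6.pkl","rb"))
for p in [(218.6,210.7),(125.7,280)]: print(np.round(plane(c,[p],95)[0],1))
P=np.array([(172,336),(262,320),(200,297)])/1.4
o=status.get_obs();print(o['ee_pos'],o['orientation'])
plan([452.7,165.3,66],-0.58,91,4)
im=cv2.imread("pics/w6.png"); cv2.imwrite("pics/c6.png",cv2.resize(im[190:300,95:280],None,fx=4,fy=4,interpolation=cv2.INTER_CUBIC))
```

```text
[453.4 165.5  95. ]
[441.9 289.7  95. ]
[455.96766086 150.93510769 129.98993749] [ 3.13674019e+00 -2.00431733e-03 -5.90125744e-01]
4 rows [[-2.1,-2,13,0,0,-0.002,91],[-2.1,-2,13,0,0,-0.002,91],[-2.1,-2,13,0,0,-0.002,91],[-2.1,-2,13,0,0,-0.002,91],[0,0,0,0,0,0,91],[0,0,0,0,0,0,91]]
```

Emit:
play_rows:
  moves:
    - [[-3,-3,4,0,0,0,91],[-4,-4,10,0,0,0,91],[-2,-2,15,0,0,0,91],[0,0,15,0,0,0,91],[0,0,10,0,0,0,91],[0,0,4,0,0,0,91],[0,0,0,0,0,0,91],[0,0,0,0,0,0,91]]

```text
clock: 34.17
ee_pos: [459.5, 164.8, 74.3]
orientation: [-3.138, -0.012, -0.592]
force: [-0.1, -0.8, -0.2]
grip_width: 90.9
```

Emit:
play_rows:
  moves:
    - [[-2.5,2,3,0,-0.012,0,91],[-2.5,1.5,3,0,0,0,91],[0,0,0,0,0,0,91],[0,0,0,0,0,0,20],[0,0,0,0,0,0,20],[0,0,0,0,0,0,20],[0,0,0,0,0,0,20],[0,0,0,0,0,0,20],[0,0,0,0,0,0,20],[0,0,0,0,0,0,20],[0,0,0,0,0,0,20]]

```text
clock: 35.08
ee_pos: [455.4, 164.9, 70.9]
orientation: [-3.134, -0.003, -0.592]
force: [0.4, -0.6, -0.6]
grip_width: 39.7
```

Run:
```python
from h import *
o=status.get_obs();print(o['ee_pos'],o['orientation'],o['grip_width'])
p=o['ee_pos']
plan([634,-56,190],1.59,20,20,p0=[p[0],p[1],200])
```

```text
[455.41279247 164.86494925  70.9313044 ] [-3.13391847 -0.00349766 -0.59221403] 39.7411272935403
20 rows [[13,4.7,0.5,0,0,-0.105,20],[12,6,0.5,0,0,-0.105,20],[11,7,0.5,0,0,-0.105,20],[11,9,0.5,0,0,-0.105,20],[10,10,0.5,0,0,-0.105,20],[8,11,0.5,0,0,-0.105,20],[7,11,0.5,0,0,-0.105,20],[5.9,12,0.5,0,0,-0.105,20],[4.6,13,0.5,0,0,-0.105,20],[3.2,13,0.5,0,0,-0.105,20],[1.7,13,0.5,0,0,-0.105,20],[0.2,14,0.5,0,0,-0.105,20],[-1.2,13,0.5,0,0,-0.105,20],[-2.7,13,0.5,0,0,-0.105,20],[-4.1,13,0.5,0,0,-0.105,20],[-5.5,12,0.5,0,0,-0.105,20],[-7,12,0.5,0,0,-0.105,20],[-8,11,0.5,0,0,-0.105,20],[-9,10,0.5,0,0,-0.105,20],[-10,9,0.5,0,0,-0.105,20],[0,0,0,0,0,0,20],[0,0,0,0,0,0,20]]
```

Emit:
play_rows:
  moves:
    - [[0,0,0,0,0,0,20],[0,0,0,0,0,0,20],[0,0,0,0,0,0,20],[0,0,-15,0,0,0,20],[0,0,-30,0,0,0,20],[0,0,-35,0,0,0,20],[0,0,-35,0,0,0,20],[0,0,-15,0,0,0,20],[0,0,0,0,0,0,20]]

```text
clock: 35.83
ee_pos: [448.3, 163.7, 199.0]
orientation: [3.138, 0.01, -0.592]
force: [0.7, -0.4, -3.7]
grip_width: 33.8
```

Emit:
play_rows:
  moves:
    - [[13,5,-3,0,0,-0.1,20],[12,6,-3,0,0,-0.1,20],[11,7,-3,0,0,-0.1,20],[11,9,-3,0,0,-0.1,20],[10,10,-3,0,0,-0.1,20],[8,11,-2,0,0,-0.1,20],[7,11,-2,0,0,-0.1,20],[6,12,-2,0,0,-0.1,20],[5,13,-2,0,0,-0.1,20],[3,13,-2,0,0,-0.1,20],[2,13,-2,0,0,-0.1,20],[0,14,-2,0,0,-0.1,20],[-1,13,-2,0,0,-0.1,20],[-3,13,-2,0,0,-0.1,20],[-4,13,-2,0,0,-0.1,20],[-5,12,-2,0,0,-0.1,20],[-7,12,-2,0,0,-0.1,20],[-8,11,-2,0,0,-0.1,20],[-9,10,-2,0,0,-0.1,20],[0,0,0,0,0,0,20]]

```text
clock: 37.5
ee_pos: [576.4, -57.1, 189.5]
orientation: [-3.064, -0.002, 1.405]
force: [-0.4, -0.5, -2.9]
grip_width: 33.9
```

Run:
```python
from h import *
o=status.get_obs();print(o['ee_pos'],o['orientation'],o['grip_width'])
plan([634.4,-57,150],1.59,20,6)
```

```text
[576.44197441 -57.13905793 189.46159746] [-3.06449487e+00 -2.18777829e-03  1.40535555e+00] 33.94689873681865
6 rows [[1.3,8,5.6,0,0,-0.028,20],[1,8,5.6,0,0,-0.028,20],[0.8,8,5.6,0,0,-0.028,20],[0.5,8,5.6,0,0,-0.028,20],[0.2,8,5.6,0,0,-0.028,20],[-0,8,5.6,0,0,-0.028,20],[0,0,0,0,0,0,20],[0,0,0,0,0,0,20]]
```

Emit:
play_rows:
  moves:
    - [[1,8,0,-0.025,0,-0.045,20],[1,12,2,-0.025,0,-0.045,20],[1,12,4,-0.025,0,-0.045,20],[0,12,6,0,0,-0.04,20],[0,8,8,0,0,0,20],[0,2,6,0,0,0,20],[0,0,0,0,0,0,20],[0,0,0,0,0,0,20]]

```text
clock: 38.17
ee_pos: [622.2, -52.1, 144.3]
orientation: [-3.119, -0.017, 1.567]
force: [-0.3, 0.1, -3.3]
grip_width: 33.8
```

Emit:
play_rows:
  moves:
    - [[-2,4,4,-0.022,-0.017,-0.023,20],[-2,4,10,0,0,0,20],[-1,3,14,0,0,0,20],[0,0,14,0,0,0,20],[0,0,8,0,0,0,20],[0,0,4,0,0,0,20],[0,0,0,0,0,0,20],[0,0,0,0,0,0,20]]

```text
clock: 38.83
ee_pos: [630.5, -56.1, 83.6]
orientation: [-3.135, -0.002, 1.583]
force: [1.1, 0.3, -2.6]
grip_width: 33.6
```

Emit:
play_rows:
  moves:
    - [[0,3,-1,0,0,0,20],[0,2,0,0,0,0,20],[0,0,2,0,0,0,20],[0,0,2,0,0,0,20],[0,0,0,0,0,0,20]]

```text
clock: 39.25
ee_pos: [638.0, -56.6, 83.1]
orientation: [-3.14, -0.001, 1.583]
force: [0.0, -0.2, -3.7]
grip_width: 34.1
```

Emit:
play_rows:
  moves:
    - [[0,-2,0,0,0,0,20],[0,-1,1,0,0,0,20],[0,0,1,0,0,0,20]]

```text
clock: 39.5
ee_pos: [635.2, -56.7, 81.7]
orientation: [-3.141, -0.001, 1.583]
force: [0.3, 0.1, -3.4]
grip_width: 33.8
```

Emit:
play_rows:
  moves:
    - [[0,0,0,0,0,0,70],[0,0,0,0,0,0,70],[0,0,0,0,0,0,70],[0,0,0,0,0,0,70],[0,0,-10,0,0,0,70],[0,0,-25,0,0,0,70],[0,0,-35,0,0,0,70],[0,0,-35,0,0,0,0],[5,0,-25,0,0,0,0],[20,0,-10,0,0,0,0],[34,-1,-5,0,0,0,0],[38,-1,0,0,0,0,0],[38,-1,0,0,0,0,0],[38,-1,0,0,0,0,0],[38,-1,0,0,0,0,0],[32,0,0,0,0,0,0],[18,0,0,0,0,0,0],[0,0,0,0,0,0,0],[0,0,0,0,0,0,0]]

```text
clock: 41.08
ee_pos: [631.8, 214.0, 255.5]
orientation: [3.116, 0.0, 1.579]
force: [-0.1, 0.8, -0.1]
grip_width: 0.7
```

Run:
```python
from h import *
s=optics.snapshot("scene"); cv2.imwrite("pics/s7.png",s)
c=cal("scene")
# expected block hole vs. nearest dark blob
e=proj(c,[[635,-57,105],[635,-57,70]]); print(e)
o=status.get_obs();print(o['ee_pos'],o['orientation'])
x,y=int(e[0,0]),int(e[0,1]); g=cv2.cvtColor(s,cv2.COLOR_BGR2GRAY)[y-9:y+10,x-12:x+13]; print(g)
```

```text
[[273.38710138 277.37351751]
 [273.66037681 284.87491667]]
[631.85249215 213.78631849 255.59813766] [ 3.11545877e+00 -8.97607876e-06  1.57827695e+00]
[[ 25  28  27  27  26  25  27  23  28  26  27  26  28  27  29  24  25  28
   26  26  25  26  28  27  25]
 [ 28  26  28  28  26  25  26  27  28  26  25  27  26  21  27  27  26  26
   26  29  26  26  30  25  28]
 [ 29  27  28  29  29  25  26  26  25  25  25  23  23  27  30  25  22  26
   24  26  27  26  28  25  28]
 [ 28  27  28  25  28  26  27  27  25  23  21  34  57 105 126  85  40  33
   29  26  23  27  25  27  26]
 [ 25  27  26  28  25  25  26  22  22  38  83 138 178 225 242 203 138 119
   80  37  24  24  26  22  25]
 [ 25  26  27  26  24  23  33  46  83 144 205 247 253 254 255 253 235 221
  175  92  32  22  31  58  93]
 [ 25  26  25  24  35  75 135 166 207 246 254 255 255 254 254 253 246 234
  224 178  93  62  96 139 181]
 [ 24  24  34  85 143 193 245 252 254 254 254 254 253 253 254 254 251 238
  235 243 184 144 180 196 208]
 [ 26  26  81 194 250 255 255 255 253 235 203 181 173 201 249 254 253 250
  246 252 236 204 206 210 210]
 [ 22
[... 345 characters left out ...]
17 108  41  28  29  37 112 231 253 253
  252 252 252 251 240 215 215]
 [239 251 248 197 186 244 253 254 241 189 130  90  93 138 196 249 253 253
  253 253 251 252 249 234 236]
 [224 241 241 189 154 221 253 254 253 251 239 213 219 247 253 254 254 254
  253 250 241 250 252 250 248]
 [211 235 237 189 143 188 249 254 253 254 254 253 253 255 255 254 253 249
  232 198 204 249 253 252 250]
 [234 241 239 198 145 153 223 252 253 253 253 254 255 254 252 244 216 188
  159 139 183 250 253 252 251]
 [251 249 242 219 168 139 184 247 255 254 254 254 254 236 201 176 146 135
  132 133 177 247 254 253 252]
 [253 251 247 238 203 152 144 205 249 254 248 229 197 163 139 135 134 133
  133 132 152 217 248 253 252]]
```

Block A's neck hole lies exactly where expected, so it is standing in the nest. Now I press.

Emit:
play_rows:
  moves:
    - [[2,0,12,0.026,0,0,0],[2,0,14,0,0,0,0],[3,0,12,0,0,0,0],[4,0,10,0,0,0,0],[5,0,9,0,0,0,0],[5,0,10,0,0,0,0],[4,0,10,0,0,0,0],[3,0,10,0,0,0,0],[2,0,10,0,0,0,0]]

```text
clock: 41.88
ee_pos: [637.8, 246.0, 163.7]
orientation: [3.123, -0.015, 1.57]
force: [0.4, 2.3, 3.5]
grip_width: 0.6
```

Emit:
play_rows:
  moves:
    - [[3,-2,10,0.018,-0.015,0,0],[3,-2,10,0,0,0,0],[2,-2,10,0,0,0,0],[1,-1,10,0,0,0,0],[1,0,10,0,0,0,0],[0,0,10,0,0,0,0],[0,0,10,0,0,0,0],[0,0,8,0,0,0,0]]

```text
clock: 42.55
ee_pos: [633.3, 260.4, 85.0]
orientation: [3.134, -0.005, 1.569]
force: [-1.1, -0.5, 10.7]
grip_width: 0.4
```

Emit:
play_rows:
  moves:
    - [[0,0,5,0,0,0,0],[0,0,6,0,0,0,0],[0,0,6,0,0,0,0],[0,0,6,0,0,0,0]]

```text
clock: 42.88
ee_pos: [633.8, 260.4, 78.6]
orientation: [3.136, -0.002, 1.571]
force: [-16.9, -3.7, 36.8]
grip_width: 0.2
```

Emit:
play_rows:
  moves:
    - [[0,0,-20,0,0,0,0],[0,0,-38,0,0,0,0],[-5,0,-38,0,0,0,0],[-10,0,-38,0,0,0,0],[-20,0,-15,0,0,0,0],[-34,0,0,0,0,0,70],[-38,0,0,0,0,0,70],[-38,0,0,0,0,0,70],[-38,0,0,0,0,0,70],[-38,0,0,0,0,0,70],[-34,0,5,0,0,0,70],[-26,0,10,0,0,0,70],[-13,0,10,0,0,0,70],[0,0,10,0,0,0,70],[0,0,0,0,0,0,70],[0,0,0,0,0,0,70]]

```text
clock: 44.22
ee_pos: [613.5, -55.2, 175.2]
orientation: [-3.097, 0.014, 1.57]
force: [-0.6, 0.0, -0.2]
grip_width: 69.4
```

Run:
```python
from h import *
o=status.get_obs();print(o['ee_pos'],o['orientation'])
a=optics.snapshot("wrist"); cv2.imwrite("pics/w8.png",a); c=cal("wrist")
e=proj(c,[[635,-62,105]])[0]; print(e)
g=cv2.cvtColor(a,cv2.COLOR_BGR2GRAY); x,y=e.astype(int); r=g[y-25:y+26,x-25:x+26]
n,_,st,ce=cv2.connectedComponentsWithStats((r<60).astype(np.uint8)); print(st[1:],ce[1:]+[x-25,y-25])
plan([635,-62,85],1.59,70,6)
```

```text
[613.4903835  -55.15675022 175.2371965 ] [-3.09655662  0.01362719  1.57037986]
[319.29817105 227.18809868]
[[ 14  12  25  23 430]] [[320.16046512 224.45116279]]
6 rows [[-1.1,3.1,13,0,0,-0.003,70],[-1.1,3.1,13,0,0,-0.003,70],[-1.1,3.1,13,0,0,-0.003,70],[-1.1,3.1,13,0,0,-0.003,70],[-1.1,3.1,13,0,0,-0.003,70],[-1.1,3.1,13,0,0,-0.003,70],[0,0,0,0,0,0,70],[0,0,0,0,0,0,70]]
```

Emit:
play_rows:
  moves:
    - [[-2,6,5,-0.022,0.014,-0.01,70],[-2,7,12,-0.023,0,-0.01,70],[-1,5,20,0,0,0,70],[0,1,22,0,0,0,70],[0,0,18,0,0,0,70],[0,0,8,0,0,0,70],[0,0,0,0,0,0,70],[0,0,0,0,0,0,70]]

```text
clock: 44.93
ee_pos: [635.8, -48.7, 90.9]
orientation: [3.135, -0.001, 1.606]
force: [0.0, -0.0, 0.5]
grip_width: 70.2
```

Emit:
play_rows:
  moves:
    - [[-3,0,2,0,0,0.012,70],[-5,0,4,0,0,0,70],[-3,0,4,0,0,0,70],[0,0,1,0,0,0,70],[0,0,0,0,0,0,20],[0,0,0,0,0,0,20],[0,0,0,0,0,0,20],[0,0,0,0,0,0,20],[0,0,0,0,0,0,20],[0,0,0,0,0,0,20],[0,0,0,0,0,0,20]]

```text
clock: 45.85
ee_pos: [638.9, -61.3, 84.7]
orientation: [3.128, 0.002, 1.594]
force: [-0.8, -0.7, -0.9]
grip_width: 33.7
```

Emit:
play_rows:
  moves:
    - [[0,0,-15,0,0,0,20],[0,0,-25,0,0,0,20],[0,0,-30,0,0,0,20],[0,0,-20,0,0,0,20],[0,0,0,0,0,0,20],[0,0,0,0,0,0,20]]

```text
clock: 46.35
ee_pos: [633.4, -59.3, 169.9]
orientation: [3.14, -0.003, 1.594]
force: [0.4, -0.0, -4.5]
grip_width: 34.4
```

Emit:
play_rows:
  moves:
    - [[-15,-6,-3,0,0,0,20],[-24,-11,-3,0,0,0,20],[-28,-13,-3,0,0,0,20],[-28,-13,-3,0,0,0,20],[-28,-13,-3,0,0,0,20],[-28,-13,-3,0,0,0,20],[-28,-13,-3,0,0,0,20],[-28,-13,-3,0,0,0,20],[-28,-13,-3,0,0,0,20],[-28,-13,-3,0,0,0,20],[-28,-13,-3,0,0,0,20],[-20,-9,-2,0,0,0,20],[-10,-5,0,0,0,0,20],[0,0,0,0,0,0,20],[0,0,0,0,0,0,20]]

```text
clock: 47.6
ee_pos: [475.2, -386.9, 166.5]
orientation: [-3.108, -0.034, 1.597]
force: [-0.4, 0.4, -3.4]
grip_width: 34.0
```

Emit:
play_rows:
  moves:
    - [[-2,2,5,-0.017,-0.017,0,20],[-1,1,14,-0.017,-0.017,0,20],[0,0,20,0,0,0,20],[0,0,20,0,0,0,20],[0,0,12,0,0,0,20],[0,0,5,0,0,0,20],[0,0,0,0,0,0,20],[0,0,0,0,0,0,20]]

```text
clock: 48.27
ee_pos: [482.6, -376.5, 82.9]
orientation: [3.141, -0.008, 1.609]
force: [-0.2, 0.3, -3.8]
grip_width: 34.0
```

Emit:
play_rows:
  moves:
    - [[-5,0,0,0,0,0,20],[-5,0,0,0,0,0,20],[-2,0,1,0,0,0,20],[0,0,3,0,0,0,20],[0,0,3,0,0,0,20],[0,0,0,0,0,0,20]]

```text
clock: 48.77
ee_pos: [485.7, -392.6, 80.1]
orientation: [3.136, -0.001, 1.609]
force: [0.6, -0.3, -4.8]
grip_width: 33.8
```

Emit:
play_rows:
  moves:
    - [[0,0,3,0,0,0,20],[0,0,3,0,0,0,20],[0,0,3,0,0,0,20]]

```text
clock: 49.02
ee_pos: [485.4, -394.3, 78.5]
orientation: [3.138, 0.001, 1.609]
force: [-6.8, 6.9, 15.3]
grip_width: 33.6
```

Emit:
play_rows:
  moves:
    - [[0,0,-1,0,0,0,20],[0,0,0,0,0,0,70],[0,0,0,0,0,0,70],[0,0,0,0,0,0,70],[0,0,0,0,0,0,70],[0,0,-15,0,0,0,70],[0,0,-25,0,0,0,70],[0,0,-35,0,0,0,70],[0,0,-35,0,0,0,91],[0,0,-35,0,0,0,91],[0,0,-10,0,0,0,91],[0,0,0,0,0,0,91],[0,0,0,0,0,0,91]]

```text
clock: 50.1
ee_pos: [485.1, -394.2, 240.3]
orientation: [3.137, 0.001, 1.609]
force: [-0.1, 0.8, -0.3]
grip_width: 91.0
```

Run:
```python
from h import *
o=status.get_obs();print(o['ee_pos'],o['orientation'],o['clock'])
plan([450,270,270],0.58,91,20,tail=0)
```

```text
[ 485.05846232 -394.15074788  240.31834927] [3.13657381e+00 1.21674804e-03 1.60898385e+00] 50.1
20 rows [[32,-1.3,-1.4,0,0,0.05,91],[32,-2.9,-1.4,0,0,0.05,91],[31,-4.5,-1.4,0,0,0.05,91],[31,-6,-1.4,0,0,0.05,91],[31,-8,-1.4,0,0,0.05,91],[30,-9,-1.4,0,0,0.05,91],[30,-11,-1.4,0,0,0.05,91],[29,-12,-1.4,0,0,0.05,91],[28,-14,-1.4,0,0,0.05,91],[28,-15,-1.4,0,0,0.05,91],[27,-17,-1.4,0,0,0.05,91],[26,-18,-1.4,0,0,0.05,91],[25,-19,-1.4,0,0,0.05,91],[24,-21,-1.4,0,0,0.05,91],[23,-22,-1.4,0,0,0.05,91],[22,-23,-1.4,0,0,0.05,91],[21,-24,-1.4,0,0,0.05,91],[19,-25,-1.4,0,0,0.05,91],[18,-26,-1.4,0,0,0.05,91],[17,-27,-1.4,0,0,0.05,91]]
```

Emit:
play_rows:
  moves:
    - [[20,-1,-3,0,0,0.05,91],[32,-3,-3,0,0,0.05,91],[31,-5,-3,0,0,0.05,91],[31,-6,-3,0,0,0.05,91],[31,-8,-3,0,0,0.05,91],[30,-9,-3,0,0,0.05,91],[30,-11,-3,0,0,0.05,91],[29,-12,-3,0,0,0.05,91],[28,-14,-3,0,0,0.05,91],[28,-15,-3,0,0,0.05,91],[27,-17,-3,0,0,0.05,91],[26,-18,-3,0,0,0.05,91],[25,-19,-3,0,0,0.05,91],[24,-21,-3,0,0,0.05,91],[23,-22,-3,0,0,0.05,91],[22,-23,-3,0,0,0.05,91],[21,-24,-3,0,0,0.05,91],[18,-22,-3,0,0,0.05,91],[12,-14,-3,0,0,0.05,91],[0,0,0,0,0,0,91]]

```text
clock: 51.77
ee_pos: [427.3, 209.3, 258.2]
orientation: [-3.087, 0.035, 0.604]
force: [1.2, -0.7, -0.7]
grip_width: 91.0
```

Emit:
play_rows:
  moves:
    - [[0,0,0,0,0,0,91],[0,0,0,0,0,0,91]]

```text
clock: 51.93
ee_pos: [425.5, 209.1, 254.3]
orientation: [-3.085, 0.041, 0.609]
force: [0.1, -0.3, 0.4]
grip_width: 90.4
```

Run:
```python
from h import *
import pickle
o=status.get_obs();print(o['ee_pos'],o['orientation'],o['clock'])
a=optics.snapshot("wrist"); c=cal("wrist"); pickle.dump(c,open("w9.pkl","wb")); cv2.imwrite("pics/w9.png",a)
s=optics.snapshot("scene"); cv2.imwrite("pics/s9.png",s)
print(proj(c,[[442,290,95],[442,290,60]]))
cv2.imwrite("pics/w9v.png",cv2.resize(a,None,fx=1.4,fy=1.4,interpolation=cv2.INTER_CUBIC))
```

```text
[425.5244833  209.09289479 254.34496429] [-3.08464916  0.04147815  0.60872493] 51.9333
[[228.48661626 115.80257019]
 [235.79611728 113.29622009]]
```

View pics/w9v.png

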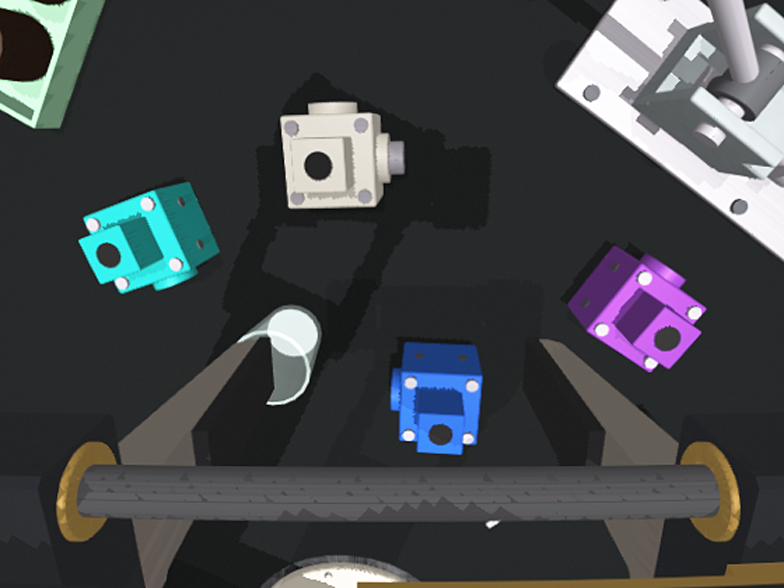

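C's hole is at (318,166). Its proud plug is at (397,157), and the upper collar at (332,106) is flush.

Run:
```python
from h import *
import pickle
from scipy.optimize import least_squares
w=pickle.load(open("w9.pkl","rb"))
px=np.array([(318,166),(281,116),(380,111),(384,206),(288,209)])/1.4
def f(p):
    a=p[2]+np.arange(4)*np.pi/2+np.pi/4; P=np.c_[p[0]+45.25*np.cos(a),p[1]+45.25*np.sin(a),np.full(4,60)]
    q=proj(w,np.vstack([[p[0],p[1],95],P])); return np.r_[q[0]-px[0],np.linalg.norm(q[1:,None]-px[None,1:],axis=2).min(0)]
g=plane(w,px[:1],95)[0]
for y in (0,.5,1):
    r=least_squares(f,[g[0],g[1],y]); print(np.round(r.x,2),round(r.cost,2))
pl=plane(w,np.array([(404,157)])/1.4,30)[0]; print("plug dir",np.arctan2(pl[1]-r.x[1],pl[0]-r.x[0]),np.hypot(*(pl-[*r.x[:2],0])[:2]))
plan([*r.x[:2],254],0.58,91,4)
```

```text
[440.99 287.84   0.64] 16.09
[440.99 287.84   0.64] 16.09
[440.99 287.84   0.64] 16.09
plug dir -0.9341371253956247 48.70268904536139
4 rows [[12,-11,0.1,0,0,0.006,91],[11,-11,0.1,0,0,0.006,91],[11,-11,0.1,0,0,0.006,91],[11,-12,0.1,0,0,0.006,91],[0,0,0,0,0,0,91],[0,0,0,0,0,0,91]]
```

Emit:
play_rows:
  moves:
    - [[9,-8,0,-0.02,0.015,-0.015,70],[13,-12,0,-0.02,0.015,-0.015,70],[13,-12,5,-0.017,0.01,0,70],[11,-11,15,0,0,0,70],[6,-5,25,0,0,0,70],[0,0,28,0,0,0,70],[0,0,25,0,0,0,70],[0,0,12,0,0,0,70],[0,0,0,0,0,0,70],[0,0,0,0,0,0,70]]

```text
clock: 52.87
ee_pos: [445.5, 269.5, 140.2]
orientation: [3.136, -0.004, 0.623]
force: [0.4, -0.4, 1.0]
grip_width: 70.3
```

Run:
```python
from h import *
import pickle
o=status.get_obs();print(o['ee_pos'],o['orientation'],o['clock'])
plan([441,288,68],0.64,70,5)
```

```text
[445.46815651 269.54508906 140.17566636] [ 3.13606715 -0.00365266  0.6234919 ] 52.8667
5 rows [[1.2,-2.9,12,0,0,-0.003,70],[1.2,-2.9,12,0,0,-0.003,70],[1.2,-2.9,12,0,0,-0.003,70],[1.2,-2.9,12,0,0,-0.003,70],[1.2,-2.9,12,0,0,-0.003,70],[0,0,0,0,0,0,70],[0,0,0,0,0,0,70]]
```

Emit:
play_rows:
  moves:
    - [[2,-5,4,0,0,-0.008,70],[2,-6,10,0,0,-0.008,70],[2,-5,14,0,0,0,70],[0,0,15,0,0,0,70],[0,0,10,0,0,0,70],[0,0,5,0,0,0,70],[0,0,0,0,0,0,70],[0,0,0,0,0,0,70]]

```text
clock: 53.53
ee_pos: [446.2, 288.6, 84.5]
orientation: [3.133, -0.016, 0.641]
force: [-0.7, -0.6, -0.1]
grip_width: 70.1
```

Emit:
play_rows:
  moves:
    - [[-2,-1.5,4,0.008,-0.016,0,70],[-2,-1.5,5,0,0,0,70],[0,0,4,0,0,0,70],[0,0,1,0,0,0,70],[0,0,0,0,0,0,70],[0,0,0,0,0,0,20],[0,0,0,0,0,0,20],[0,0,0,0,0,0,20],[0,0,0,0,0,0,20],[0,0,0,0,0,0,20],[0,0,0,0,0,0,20],[0,0,0,0,0,0,20]]

```text
clock: 54.53
ee_pos: [442.6, 289.8, 72.0]
orientation: [3.141, -0.003, 0.64]
force: [0.7, -0.8, -2.1]
grip_width: 33.7
```

Emit:
play_rows:
  moves:
    - [[0,0,-15,0,0,0,20],[0,0,-30,0,0,0,20],[0,0,-35,0,0,0,20],[0,0,-35,0,0,0,20],[0,0,-20,0,0,0,20],[0,0,0,0,0,0,20]]

```text
clock: 55.03
ee_pos: [436.9, 286.7, 204.5]
orientation: [-3.139, 0.014, 0.64]
force: [1.2, -0.3, -2.8]
grip_width: 33.9
```

Run:
```python
from h import *
o=status.get_obs();print(o['ee_pos'],o['orientation'],o['grip_width'])
plan([620,-50,215],3.16,20,24,tail=0)
```

```text
[436.85510383 286.69750913 204.49613627] [-3.13909076  0.01423609  0.64016399] 33.94021583749001
24 rows [[-3,15,-0.4,0,0,-0.102,20],[-4.5,15,-0.4,0,0,-0.102,20],[-6,14,-0.4,0,0,-0.102,20],[-7,13,-0.4,0,0,-0.102,20],[-9,13,-0.4,0,0,-0.102,20],[-10,12,-0.4,0,0,-0.102,20],[-11,10,-0.4,0,0,-0.102,20],[-12,9,-0.4,0,0,-0.102,20],[-13,8,-0.4,0,0,-0.102,20],[-14,6,-0.4,0,0,-0.102,20],[-15,4.9,-0.4,0,0,-0.102,20],[-15,3.4,-0.4,0,0,-0.102,20],[-15,1.8,-0.4,0,0,-0.102,20],[-15,0.2,-0.4,0,0,-0.102,20],[-15,-1.4,-0.4,0,0,-0.102,20],[-15,-3,-0.4,0,0,-0.102,20],[-15,-4.6,-0.4,0,0,-0.102,20],[-14,-6,-0.4,0,0,-0.102,20],[-13,-8,-0.4,0,0,-0.102,20],[-12,-9,-0.4,0,0,-0.102,20],[-11,-10,-0.4,0,0,-0.102,20],[-10,-11,-0.4,0,0,-0.102,20],[-9,-12,-0.4,0,0,-0.102,20],[-8,-13,-0.4,0,0,-0.102,20]]
```

Emit:
play_rows:
  moves:
    - [[-3,15,-3,0,0.014,-0.1,20],[-4,15,-3,0,0,-0.1,20],[-6,14,-3,0,0,-0.1,20],[-7,13,-3,0,0,-0.1,20],[-9,13,-3,0,0,-0.1,20],[-10,12,-3,0,0,-0.1,20],[-11,10,-3,0,0,-0.1,20],[-12,9,-3,0,0,-0.1,20],[-13,8,-3,0,0,-0.1,20],[-14,6,-3,0,0,-0.1,20],[-15,5,-3,0,0,-0.1,20],[-15,3,-3,0,0,-0.1,20]]

```text
clock: 56.03
ee_pos: [507.0, 113.2, 213.3]
orientation: [-3.105, -0.009, 1.902]
force: [-0.6, -0.1, -3.7]
grip_width: 33.8
```

Run:
```python
from h import *
o=status.get_obs();print(o['ee_pos'],o['orientation'],o['grip_width'])
plan([630,-55,190],3.16,20,13,tail=0)
```

```text
[506.95758016 113.17205201 213.34189532] [-3.10519048 -0.00906077  1.90183927] 33.81427720684833
13 rows [[-14,3.7,1.7,0,0,-0.092,20],[-15,2.3,1.7,0,0,-0.092,20],[-15,0.9,1.7,0,0,-0.092,20],[-15,-0.6,1.7,0,0,-0.092,20],[-15,-2,1.7,0,0,-0.092,20],[-14,-3.4,1.7,0,0,-0.092,20],[-14,-4.8,1.7,0,0,-0.092,20],[-14,-6,1.7,0,0,-0.092,20],[-13,-7,1.7,0,0,-0.092,20],[-12,-9,1.7,0,0,-0.092,20],[-11,-10,1.7,0,0,-0.092,20],[-10,-11,1.7,0,0,-0.092,20],[-9,-12,1.7,0,0,-0.092,20]]
```

Emit:
play_rows:
  moves:
    - [[-14,4,-1,-0.036,-0.009,-0.092,20],[-15,2,-1,0,0,-0.092,20],[-15,1,-1,0,0,-0.092,20],[-15,-1,-1,0,0,-0.092,20],[-15,-2,0,0,0,-0.092,20],[-14,-3,0,0,0,-0.092,20],[-14,-5,0,0,0,-0.092,20],[-14,-6,0,0,0,-0.092,20],[-13,-7,0,0,0,-0.092,20],[-12,-9,0,0,0,-0.092,20],[-11,-10,0,0,0,-0.092,20],[-10,-11,0,0,0,-0.092,20],[-6,-7,0,0,0,-0.05,20],[0,0,0,0,0,0,20],[0,0,0,0,0,0,20]]

```text
clock: 57.28
ee_pos: [597.2, -54.2, 172.6]
orientation: [3.135, -0.054, 3.114]
force: [0.4, -0.3, -3.9]
grip_width: 33.9
```

Emit:
play_rows:
  moves:
    - [[-8,-1,0,0,-0.027,-0.023,20],[-12,-2,4,0,-0.027,-0.023,20],[-9,-1,8,0,0,0,20],[-4,0,8,0,0,0,20],[0,0,5,0,0,0,20],[0,0,0,0,0,0,20],[0,0,0,0,0,0,20]]

```text
clock: 57.87
ee_pos: [624.3, -53.1, 136.9]
orientation: [3.129, -0.012, -3.128]
force: [-0.0, 0.2, -3.8]
grip_width: 34.2
```

Emit:
play_rows:
  moves:
    - [[-3,-1.5,4,0.012,-0.012,0,20],[-4,-1.5,10,0,0,0,20],[-2,-1,14,0,0,0,20],[0,0,12,0,0,0,20],[0,0,5,0,0,0,20],[0,0,2,0,0,0,20],[0,0,0,0,0,0,20],[0,0,0,0,0,0,20]]

```text
clock: 58.53
ee_pos: [632.7, -56.7, 83.9]
orientation: [-3.141, -0.001, -3.128]
force: [-0.1, 0.3, -4.0]
grip_width: 34.0
```

Close enough laterally, so I lower the last 2 mm, release and go to the knob (tool y = +y here).

Emit:
play_rows:
  moves:
    - [[0,0,1.5,0,0,0,20],[0,0,1.5,0,0,0,20],[0,0,0,0,0,0,70],[0,0,0,0,0,0,70],[0,0,0,0,0,0,70],[0,0,0,0,0,0,70],[0,0,-10,0,0,0,70],[0,0,-25,0,0,0,70],[0,0,-35,0,0,0,70],[0,0,-35,0,0,0,0],[0,5,-25,0,0,0,0],[0,20,-10,0,0,0,0],[0,34,-5,0,0,0,0],[0,38,0,0,0,0,0],[0,38,0,0,0,0,0],[0,38,0,0,0,0,0],[0,38,0,0,0,0,0],[0,32,0,0,0,0,0],[0,18,0,0,0,0,0],[0,0,0,0,0,0,0]]

```text
clock: 60.2
ee_pos: [635.5, 213.6, 256.0]
orientation: [-3.139, 0.03, -3.134]
force: [0.0, -0.4, 1.0]
grip_width: 0.8
```

Emit:
play_rows:
  moves:
    - [[0,0,0,0,0,0,0],[0,0,0,0,0,0,0]]

```text
clock: 60.37
ee_pos: [635.6, 214.0, 257.7]
orientation: [-3.138, 0.032, -3.132]
force: [0.2, 0.0, 0.1]
grip_width: 0.3
```

Run:
```python
from h import *
s=optics.snapshot("scene"); cv2.imwrite("pics/s10.png",s)
c=cal("scene"); e=proj(c,[[633.5,-57,105]])[0]; print(e)
o=status.get_obs();print(o['ee_pos'],o['orientation'])
x,y=e.astype(int); g=cv2.cvtColor(s,cv2.COLOR_BGR2GRAY)[y-9:y+10,x-9:x+10]
n,_,st,ce=cv2.connectedComponentsWithStats((g<90).astype(np.uint8)); print(st[1:],ce[1:]+[x-9,y-9])
```

```text
[273.12195228 276.89474822]
[635.71851544 213.53142517 257.77910935] [-3.13824     0.03181635 -3.13257518]
[[  0   0  19   9 120]
 [  6  10   6   5  20]] [[272.6   269.825]
 [272.7   278.85 ]]
```

Emit:
play_rows:
  moves:
    - [[1,2,12,0,0.032,0,0],[1,2,14,0,0,0,0],[1,3,13,0,0,0,0],[1,4,10,0,0,0,0],[0,5,9,0,0,0,0],[0,5,10,0,0,0,0],[0,4,10,0,0,0,0],[0,3,10,0,0,0,0],[0,3,10,0,0,0,0]]

```text
clock: 61.17
ee_pos: [637.7, 245.6, 168.1]
orientation: [3.128, 0.016, 3.139]
force: [-1.4, 1.9, 4.0]
grip_width: 0.6
```

Emit:
play_rows:
  moves:
    - [[3,3,9,0.013,0.016,0,0],[3,3,10,0,0,0,0],[2,2,10,0,0,0,0],[1,2,10,0,0,0,0],[1,1,10,0,0,0,0],[0,0,10,0,0,0,0],[0,0,10,0,0,0,0],[0,0,10,0,0,0,0]]

```text
clock: 61.83
ee_pos: [631.6, 262.7, 91.1]
orientation: [3.133, 0.012, 3.139]
force: [-2.7, -0.8, 10.3]
grip_width: 0.2
```

Emit:
play_rows:
  moves:
    - [[0,0,5,0,0,0,0],[0,0,6,0,0,0,0],[0,0,6,0,0,0,0],[0,0,6,0,0,0,0]]

```text
clock: 62.17
ee_pos: [632.1, 262.8, 78.1]
orientation: [3.136, 0.011, 3.141]
force: [-19.2, -4.4, 44.4]
grip_width: 0.9
```

Firm stop at the same height as before. I go back to the block.

Emit:
play_rows:
  moves:
    - [[0,0,-20,0,0,0,0],[0,0,-38,0,0,0,0],[0,-5,-38,0,0,0,0],[0,-10,-38,0,0,0,0],[0,-20,-15,0,0,0,0],[0,-34,0,0,0,0,70],[0,-38,0,0,0,0,70],[0,-38,0,0,0,0,70],[0,-38,0,0,0,0,70],[0,-38,0,0,0,0,70],[0,-34,5,0,0,0,70],[0,-28,8,0,0,0,70],[0,-13,8,0,0,0,70],[0,0,6,0,0,0,70],[0,0,0,0,0,0,70],[0,0,0,0,0,0,70]]

```text
clock: 63.5
ee_pos: [612.2, -53.4, 182.5]
orientation: [-3.134, -0.036, 3.14]
force: [0.6, -0.1, -0.5]
grip_width: 69.7
```

Run:
```python
from h import *
o=status.get_obs();print(o['ee_pos'],o['orientation'])
a=optics.snapshot("wrist"); cv2.imwrite("pics/w11.png",a); c=cal("wrist")
e=proj(c,[[635,-62,105]])[0]; print(e)
g=cv2.cvtColor(a,cv2.COLOR_BGR2GRAY); x,y=e.astype(int); r=g[y-25:y+26,x-25:x+26]
n,_,st,ce=cv2.connectedComponentsWithStats((r<50).astype(np.uint8)); q=ce[1:]+[x-25,y-25]; print(st[1:],q); print(plane(c,q,105))
b=cv2.imread("pics/w8.png"); h=np.hstack([b[60:360,170:450],a[60:360,130:450]]); cv2.imwrite("pics/v11.png",h)
```

```text
[612.23536179 -53.42287008 182.50509735] [-3.1341934  -0.03636687  3.13977415]
[272.72819535 248.65710931]
[[ 16  16  23  22 400]
 [  0  48  51   3 103]] [[273.9525     249.57      ]
 [272.24271845 272.48543689]]
[[635.69711004 -61.11969254 105.        ]
 [653.55075067 -62.51093508 105.        ]]
```

View pics/v11.png

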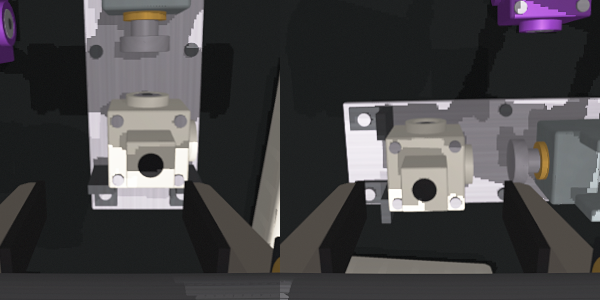

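Left crop (A) and right crop (C): all the collars are flush with no stubs. I take C to the tray.

Emit:
play_rows:
  moves:
    - [[-6,-2,5,-0.007,-0.018,-0.01,70],[-8,-3,12,0,-0.018,-0.01,70],[-6,-2,20,0,0,0,70],[-2,0,24,0,0,0,70],[0,0,20,0,0,0,70],[0,0,10,0,0,0,70],[0,0,2,0,0,0,70],[0,0,0,0,0,0,70],[0,0,0,0,0,0,70]]

```text
clock: 64.3
ee_pos: [640.7, -51.2, 88.9]
orientation: [3.141, 0.015, -3.105]
force: [-0.2, -0.1, 0.8]
grip_width: 70.4
```

Emit:
play_rows:
  moves:
    - [[2,-3,2,0,0.015,0.02,70],[2,-4,3,0,0,0,70],[0,-3,3,0,0,0,70],[0,0,1,0,0,0,70],[0,0,0,0,0,0,20],[0,0,0,0,0,0,20],[0,0,0,0,0,0,20],[0,0,0,0,0,0,20],[0,0,0,0,0,0,20],[0,0,0,0,0,0,20],[0,0,0,0,0,0,20]]

```text
clock: 65.22
ee_pos: [640.0, -61.2, 84.9]
orientation: [3.14, 0.007, -3.127]
force: [0.2, -2.2, -1.2]
grip_width: 34.0
```

Emit:
play_rows:
  moves:
    - [[0,0,-15,0,0,0,20],[0,0,-25,0,0,0,20],[0,0,-30,0,0,0,20],[0,0,-20,0,0,0,20],[0,0,0,0,0,0,20],[0,0,0,0,0,0,20]]

```text
clock: 65.72
ee_pos: [634.0, -60.2, 169.6]
orientation: [3.137, -0.008, -3.127]
force: [0.4, 0.2, -3.4]
grip_width: 33.4
```

Emit:
play_rows:
  moves:
    - [[6,-14,-3,0,0,0,20],[10,-24,-3,0,0,0,20],[11,-28,-3,0,0,0,20],[11,-28,-3,0,0,0,20],[11,-28,-3,0,0,0,20],[11,-28,-3,0,0,0,20],[11,-28,-3,0,0,0,20],[10,-24,-3,0,0,0,20],[6,-14,0,0,0,0,20],[3,-7,0,0,0,0,20],[0,0,0,0,0,0,20],[0,0,0,0,0,0,20]]

```text
clock: 66.72
ee_pos: [528.7, -293.8, 167.7]
orientation: [3.12, -0.042, -3.126]
force: [0.7, 0.4, -3.0]
grip_width: 33.8
```

Emit:
play_rows:
  moves:
    - [[0,0,5,0.011,-0.021,0,20],[0,0,14,0.01,-0.021,0,20],[0,0,20,0,0,0,20],[0,0,20,0,0,0,20],[0,0,12,0,0,0,20],[0,0,7,0,0,0,20],[0,0,0,0,0,0,20],[0,0,0,0,0,0,20]]

```text
clock: 67.38
ee_pos: [530.0, -284.2, 83.4]
orientation: [3.136, -0.001, -3.117]
force: [0.1, 0.2, -3.8]
grip_width: 33.6
```

Emit:
play_rows:
  moves:
    - [[0,0,3,0,0,0,20],[0,0,2,0,0,0,20],[0,0,0,0,0,0,20]]

```text
clock: 67.63
ee_pos: [531.6, -284.7, 80.3]
orientation: [3.138, 0.002, -3.116]
force: [-0.5, -0.4, -4.2]
grip_width: 33.7
```

Emit:
play_rows:
  moves:
    - [[0,0,3,0,0,0,20],[0,0,3,0,0,0,20],[0,0,2,0,0,0,20]]

```text
clock: 67.88
ee_pos: [533.8, -285.9, 78.9]
orientation: [3.141, 0.006, -3.116]
force: [-1.0, 1.4, 0.0]
grip_width: 33.7
```

Touching the floor. I release, rise, and move clear.

Emit:
play_rows:
  moves:
    - [[0,0,0,0,0,0,70],[0,0,0,0,0,0,70],[0,0,0,0,0,0,70],[0,0,0,0,0,0,70],[0,0,-15,0,0,0,70],[0,0,-25,0,0,0,70],[0,0,-35,0,0,0,70],[0,0,-35,0,0,0,70],[0,0,-35,0,0,0,70],[0,0,-15,0,0,0,70],[10,10,0,0,0,0,70],[15,25,0,0,0,0,70],[15,30,0,0,0,0,70],[15,30,0,0,0,0,70],[15,30,0,0,0,0,70],[10,30,0,0,0,0,70],[5,15,0,0,0,0,70],[0,0,0,0,0,0,70],[0,0,0,0,0,0,70]]

```text
clock: 69.47
ee_pos: [442.3, -116.5, 249.3]
orientation: [-3.132, 0.019, -3.121]
force: [0.0, -0.4, -0.4]
grip_width: 70.0
```

Run:
```python
from h import *
o=status.get_obs();print(o['clock'],o['ee_pos'],o['force'])
s=optics.snapshot("scene"); cv2.imwrite("pics/s12.png",s)
cv2.imwrite("pics/s12v.png",cv2.resize(s[150:400,80:420],None,fx=2.3,fy=2.3,interpolation=cv2.INTER_CUBIC))
c=cal("scene")
print((proj(c,[[580,-392,99],[485,-394,99],[533,-286,99],[629,220,192]])-[80,150])*2.3)
```

```text
69.4667 [ 442.30582536 -116.52218279  249.25120235] [ 0.04660877 -0.43728345 -0.42681242]
[[120.78426078 376.8896984 ]
 [ 97.79369474 304.21807701]
 [207.45276929 302.04034824]
 [676.54883417 146.45457269]]
```

View pics/s12v.png

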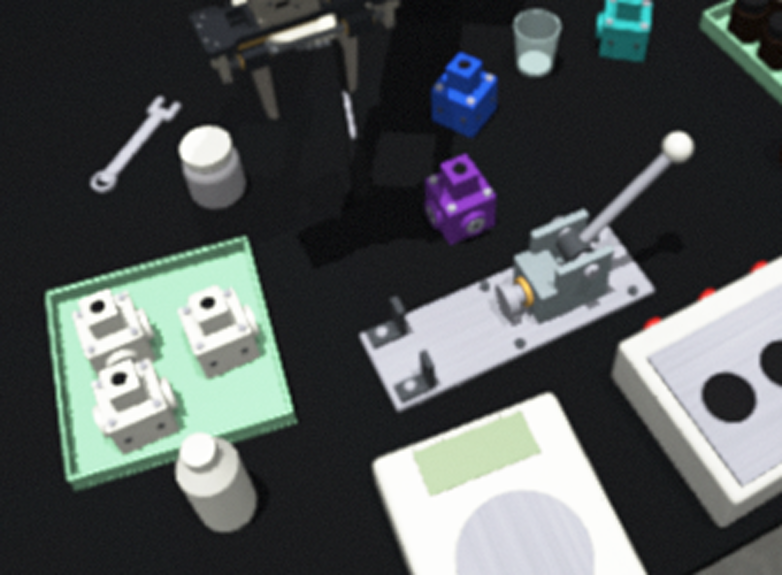

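All three blocks stand upright in the tray, with neck holes at (97,307), (119,379) and (207,303) as predicted. The handle is up at (677,147), every bottle, jar and beaker in view is standing, and the arm is clear.

```bash
python3 -c "
from station import env
print(env.sign_off())"
```

```text
the job is handed in; nothing more can be done
None
```

I pressed every proud plug home, stood the three blocks that were present in the green tray, and handed the job in. `env.sign_off()` reports no verdict, so I don't have the official result.

- **Presses:** The straight-through block had both plugs proud and took two presses. The two elbow blocks had one proud plug each and took one press. Every press ended at the same firm stop, with 37–44 N on the tool and the handle at about 0.89 rad.
- **Knocked block:** One elbow block had been moved about 3 cm partway through. I measured it again before gripping it.
- **Plugs:** Wrist pictures taken after the presses showed every collar flush, with no plug sticking out.
- **Last scene picture (69 s):** The blocks stood upright in the tray within about 2–3 px of where I predicted. The handle was up, the arm was clear, and every bottle, jar and beaker in view was standing; the amber bottle was outside that crop.
- **Checks that disagreed:**
  - Measured block heights came out 86–92 mm against the stated 95 mm.
  - The arm lost height while carrying blocks; I corrected for this along the way.
  - The wrist force briefly read 52 N when I set the first block on the tray floor. This was well under the 120 N wrist limit.

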